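Stamp the hanging key fobs

TASK

Stamp every key fob hanging on the sloping peg board, palest metal first so that no copper smears onto it: silver, then brass, then copper, as many of these as there are. Lift each one off its peg, lay it flat on the anvil of the green hand press with its marked ring centred under the punch, and push the red plunger all the way down to its stop for a moment. When you finish, the fobs must all lie flat on the floor of the dark tray, none on top of another, and the jar, mallet and pliers must be left alone.

Things in the scene. Friction and masses are not known exactly. Their poses are not given: they have to be found in the camera images.
- fob_silver: silver-coloured (aluminium) key fob, bar 120 x 24 x 8 mm, 90 to 190 g, may be absent. Origin at its middle; x along it to the plain end (away from the eye), y across, z through the thickness; both faces alike. Eye: 14 x 14 mm opening centred at x = -48 mm, 5 mm of metal round it. It starts hung by the eye on an easel peg, x down the slope, z square out of the board.
- silver_spot (a point): middle of the marked ring (16 mm across, on both faces) on the silver-coloured (aluminium) fob where the stamp goes: 36 mm from the fob's origin towards the plain end (x), at mid-thickness
- fob_brass: yellow (brass) key fob, bar 120 x 24 x 8 mm, 90 to 190 g, may be absent. Origin at its middle; x along it to the plain end (away from the eye), y across, z through the thickness; both faces alike. Eye: 14 x 14 mm opening centred at x = -48 mm, 5 mm of metal round it. It starts hung by the eye on an easel peg, x down the slope, z square out of the board.
- brass_spot (a point): middle of the marked ring (16 mm across, on both faces) on the yellow (brass) fob where the stamp goes: 36 mm from the fob's origin towards the plain end (x), at mid-thickness
- fob_copper: reddish (copper) key fob, bar 120 x 24 x 8 mm, 90 to 190 g, may be absent. Origin at its middle; x along it to the plain end (away from the eye), y across, z through the thickness; both faces alike. Eye: 14 x 14 mm opening centred at x = -48 mm, 5 mm of metal round it. It starts hung by the eye on an easel peg, x down the slope, z square out of the board.
- copper_spot (a point): middle of the marked ring (16 mm across, on both faces) on the reddish (copper) fob where the stamp goes: 36 mm from the fob's origin towards the plain end (x), at mid-thickness
- easel: fixed wooden peg board 215 mm wide (y), 150 mm up the slope, tilted 45 degrees, face looking up and to its +x (away from the robot). Origin on the bench; the middle of the face is 62 mm above it. In lanes at y = -75, 0, +75 mm, fobs lie on rest strips 14 mm wide, 10 mm high, running up the slope.
- easel_peg (a point): tip of the middle peg of the easel (neighbours 75 mm to either side). Pegs are steel, 6 mm thick, square to the board, 50 mm up the slope from its middle; the tip is 36 mm out from the board, 18 mm above the upper face of a hanging fob. A fob comes free only out along its peg, square to the board.
- press: green hand marking press, fixed. Origin on the bench under the punch; x points to its column. Base x -80 to +85, y +-45 mm, 12 mm high. Column front at x = +50 mm. The head reaches over the anvil to x = -15 mm, is 34 mm wide, underside 66 mm and top 90 mm above the bench. The front (-x) and both sides are open; fobs slide in from the front.
- press_anvil (a point): top of the press's anvil right under the punch, 32 mm above the bench; axes as the press. The anvil is a steel bar 16 mm wide (y) from x = -75 to +35 mm, standing 20 mm above the base. With the plunger up the punch tip is 24 mm above the anvil, so an 8 mm fob passes under it with 16 mm to spare.
- plunger_top (a point): centre of the top of the red plunger head (34 mm disc, 10 mm thick) over the press; 90 mm above the anvil when up, 74 mm at its stop; it moves with the plunger. Press it straight down.
- plunger (a joint): travel of the press plunger, m: 0 up, 0.016 down at its stop. A spring returns it when released: 4.5 N to start, about 12 N at the stop. Fully down, the punch just meets an 8 mm thick fob lying flat on the anvil.
- tray: dark wooden tray with a blue lining, loose, 700 g, 175 (x) x 190 (y) x 22 mm outside, walls and floor 5 mm, so 165 x 180 mm inside. Origin at the centre of its underside (inner floor 5 mm above).
- jar: amber jar, bystander, loose, 56 mm across, 75 mm high, origin at the centre of its underside
- mallet: wooden mallet lying on the bench, bystander, loose, 220 mm long along its x
- pliers: yellow-handled pliers lying on the bench, bystander, loose, about 140 mm long along their x
There are look-alikes about, which are no part of the job. What is meant by the fob_copper is not blue, and is the smaller of those in its own colour.

How it is judged:
On the way, in this order (a step that is already met when the one before it is completed fails the run):
1. the silver-coloured fob lies on the anvil with its ring under the punch (centre within 7 mm) and the plunger is pressed down to its stop (horizontal distance between silver_spot and press_anvil below 0.007 m and z of silver_spot in the frame of press_anvil between 0 and 0.008 m and z of silver_spot in the frame of plunger_top above -0.0715 m), for 0.2 s.
2. the brass fob lies on the anvil with its ring under the punch (centre within 7 mm) and the plunger is pressed down to its stop (horizontal distance between brass_spot and press_anvil below 0.007 m and z of brass_spot in the frame of press_anvil between 0 and 0.008 m and z of brass_spot in the frame of plunger_top above -0.0715 m), for 0.2 s.
3. the copper fob lies on the anvil with its ring under the punch (centre within 7 mm) and the plunger is pressed down to its stop (horizontal distance between copper_spot and press_anvil below 0.007 m and z of copper_spot in the frame of press_anvil between 0 and 0.008 m and z of copper_spot in the frame of plunger_top above -0.0715 m), for 0.2 s.
At the end, for the whole second after the job is handed in: every fob present lies flat on the tray's floor (within 7 degrees, its middle inside the tray, none on top of another or propped on the rim), at rest; the tray stands level on the bench; the plunger is back up (within 2 mm) (value of joint plunger below 0.002 m and x of fob_silver in the frame of tray between -0.0825 and 0.0825 m and y of fob_silver in the frame of tray between -0.09 and 0.09 m and z of fob_silver in the frame of tray between 0.004 and 0.0125 m and angle between the z axis of each of fob_silver, fob_brass, fob_copper and the z axis of tray, either way round below 0.12 rad and linear speed of each of fob_silver, fob_brass, fob_copper below 0.02 m/s and x of fob_brass in the frame of tray between -0.0825 and 0.0825 m and y of fob_brass in the frame of tray between -0.09 and 0.09 m and z of fob_brass in the frame of tray between 0.004 and 0.0125 m and x of fob_copper in the frame of tray between -0.0825 and 0.0825 m and y of fob_copper in the frame of tray between -0.09 and 0.09 m and z of fob_copper in the frame of tray between 0.004 and 0.0125 m and height (world z) of tray below 0.01 m and angle between tray's own z axis and vertical below 0.1 rad); the robot touches nothing.
It fails at once if the jar is pushed away by more than 40 mm or tipped (distance of jar from where it was at the start of the episode above 0.04 m or angle between jar's own z axis and vertical above 0.6 rad).
It fails at once if the mallet is pushed away by more than 40 mm (distance of mallet from where it was at the start of the episode above 0.04 m).
It fails at once if the pliers is pushed away by more than 40 mm (distance of pliers from where it was at the start of the episode above 0.04 m).
Of fob_silver, fob_brass, fob_copper only 2 to 3 are there at a start; the rules pass over those that are not, and their reading is None.
At some moment in a run one of tray may be knocked a few centimetres aside while the robot is not near it.
Once in a run the grip may slacken for a moment while it holds something.
It also fails if it takes over 210 s, if anything falls off the work surface, if the arm or the gripper's body presses on something with over 40 N, if the wrist force passes 120 N, or if a joint passes its speed limit or range.

ROBOT

A 7-joint arm with a two-finger parallel gripper is mounted at the origin on the work surface. World frame = base frame: x ahead of the robot, y to its left, z up, the work surface at z = 0. Lengths are in m, angles in rad, forces in N, time in s.
With the tool pointing down it reaches from about 0.425 to 0.875 m from the base axis. Payload 4.7 kg.
Tool frame: the origin (TCP) lies on the centre line of the jaws, within the pads' length; the fingertips stand 19 mm ahead of it and the grasp point (between the pads) is the TCP (ctrl.nose_length is the distance from the TCP to the fingertips, in m); z points along the fingers, x is the direction in which the jaws open and shut, and the axes are right-handed (so a half turn about z gives the same grasp; the last joint's range is limited). The gripper opens to 87 mm and grips with 3 to 60 N. Pads are 19 mm wide; open, the fingers measure 117 mm over their backs; the gripper's body (75 mm by 190 mm) begins 51 mm behind the grasp point.
Start: joints at [1.128, 0.321, -0.07, 1.45, 0.023, 1.371, -0.057], TCP at [0.287, -0.583, 0.242] pointing down, gripper open.
Joint ranges: [-2.86, 2.86], [-0.3, 2.09], [-1.38, 1.24], [0.06, 2.45], [-1.56, 4.7], [0.09, 2.05], [-2.69, 2.69]. Speed limits (rad/s): [2.57, 2.57, 3.14, 3.14, 3.14, 3.14, 3.14].

INTERFACE

Orientations are given as a rotation vector (axis times angle).
In Python, from bench import ctrl gives the robot as it stands. The module is installed in compiled form; this text tells all that it offers.
- The arm moves only by the shell command python3 -m crank 'ROWS' [OPENING] [FORCE]. ROWS is a JSON object of lists of equal length, an entry for each row: "dp": the shift along the tool's x, y, z in cm, a list of three; "delta_rot": the turn, a rotation vector about the tool's x, y, z in rad, a list of three. In form: {"dp": [[x, y, z], ...], "delta_rot": [[rx, ry, rz], ...]}. A call has exactly 8 rows; each row shifts and turns the commanded pose from where the row before left it, along the tool's axes as they then stand; what a row does not reach is not made up. A row lasts 1/10 s, in which the tool goes at most 50 mm and 8.59 degrees, less where a joint would pass 70% of its speed; a pose out of reach is approached as far as the arm can. A call with a gripper value outside its range is refused whole. OPENING is the finger opening in cm, from 0 to 8.7, set as the call begins (- or left out, the last holds). The fingers move at their own pace and stop on an object; FORCE is the grip in N (left out, the last holds). Time passes only in rows, so rows that do not move let the fingers close, or fill a call up. It gives the time, the measured TCP pose, the force and the opening at its end, in the units of the state.
- ctrl.get_state(): the state, without advancing time (a new reading comes with each control period).
- ctrl.get_image(name): name is "scene" or "side" or "wrist"; returns the picture (384x512x3 uint8, blue, green, red); there is no depth.
- ctrl.camera_info(name): a dict with "camera_matrix" (3x3 intrinsics, pixels), "xyz" and "orientation" of the camera in the world. Camera axes: x right, y down, z forward; pixel columns grow to the right and rows downward; lengths in m; the calibration is good to about 2 mm. The wrist camera is an equidistant fisheye: a pixel r from the principal point sees the ray r / f radians off the axis. A picture is of the moment at which its call begins: read the wrist's pose just before it. camera_info takes no time and is no camera call; for the wrist camera it gives the pose at the moment of the call.
- ctrl.close_job(): hands the job in, once; it reports no verdict.
The state is a dict: "time": time; "joint_positions": joint angles; "qd": joint speeds; "joint_torque": joint torques, N m; "position": TCP position; "tool_rot": TCP orientation; "ft_force": force on the tool from outside, world axes, zero at the start; "torque": the same for the moment, N m; "grip_width": opening from 0.0 (shut) to 1.0 (fully open).
Only numpy, scipy, OpenCV 4.12 (cv2) and the standard library are available. Lean on these libraries where they do the work, as an engineer would, in place of code of your own. Each camera call takes 0.05 s, during which the arm holds its last target.

## Working session

There is one attempt and no reset: what is moved stays moved. The work goes in short steps, Python scripts to look and compute and a shell command to move; the robot and the scene stay as the last step left them, time stands still between calls to the robot, and variables do not carry over. Pictures are saved under pics/ and viewed, and the job is handed in when it is done.

```bash
mkdir -p pics; ls
python3 - <<'E'
from bench import ctrl
import cv2, numpy as np
s=ctrl.get_state(); print(s)
for n in("scene","side","wrist"):
    i=ctrl.camera_info(n); print(n,i)
    cv2.imwrite(f"pics/{n}0.png",ctrl.get_image(n))
E
```

```text
pics
{'time': 0.0, 'joint_positions': array([ 1.12812916,  0.32182708, -0.07009965,  1.45165126,  0.02264834,
        1.37078862, -0.05690803]), 'qd': array([-1.50432962e-03,  1.22621729e-03, -7.48237779e-04, -9.56995369e-04,
        4.71458231e-06,  9.37751014e-04,  2.91637756e-04]), 'joint_torque': array([-2.36326341e-04, -4.91276121e+01, -4.03867476e-01, -3.12525773e+01,
       -6.38626423e-02,  4.36477899e-02,  1.58712251e-04]), 'position': array([ 0.28641003, -0.5829358 ,  0.24047087]), 'tool_rot': array([-2.66599350e+00,  1.66029175e+00,  2.62442667e-03]), 'ft_force': array([-0.26341688, -0.14747263, -0.04197407]), 'torque': array([ 0.01618221, -0.06021429, -0.02017133]), 'grip_width': 1.0010196290786644}
scene {'camera_matrix': array([[499.86781418,   0.        , 255.12746692],
       [  0.        , 499.86781418, 190.56619875],
       [  0.        ,   0.        ,   1.        ]]), 'xyz': array([1.38459459, 0.27873308, 1.10476494]), 'orientation': array([-1.55492463, -2.10319253,  0.77258736])}
side {'camera_matrix': array([[355.20490711,   0.        , 257.8079865 ],
       [  0.        , 355.20490711, 192.69161164],
       [  0.        ,   0.        ,   1.        ]]), 'xyz': array([-0.14092854,  0.77010878,  0.72497422]), 'orientation': array([-0.94097947,  2.26405971, -1.29246322])}
wrist {'camera_matrix': array([[297.31863964,   0.        , 251.17234803],
       [  0.        , 297.31863964, 193.61508354],
       [  0.        ,   0.        ,   1.        ]]), 'xyz': array([ 0.34818427, -0.55301722,  0.38354859]), 'orientation': array([ 2.47762671, -1.54345404, -0.19837556])}
```

View pics/scene0.png

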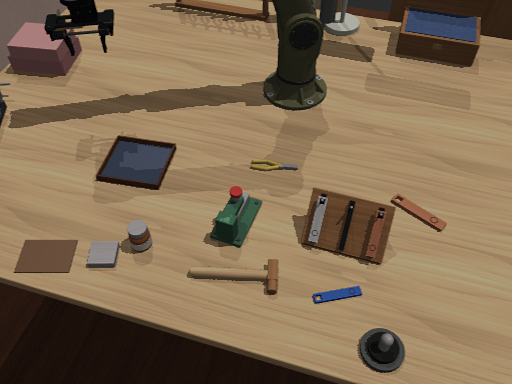

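View pics/side0.png

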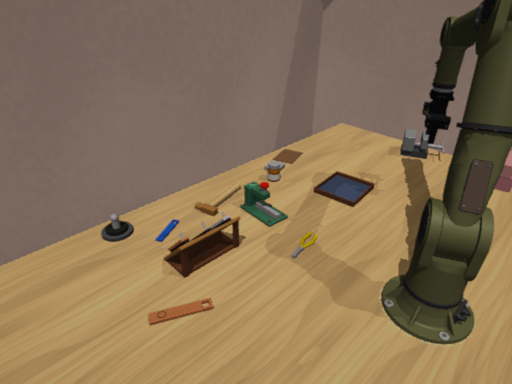

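View pics/wrist0.png

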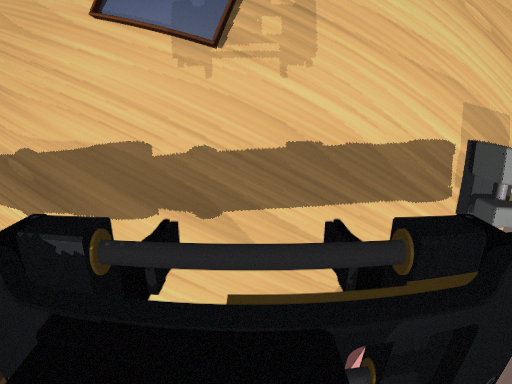

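Run:
```python
import cv2
i=cv2.imread("pics/scene0.png")
cv2.imwrite("pics/c1.png",cv2.resize(i[150:310,190:460],None,fx=2.9,fy=2.9,interpolation=cv2.INTER_CUBIC))
i=cv2.imread("pics/side0.png")
cv2.imwrite("pics/c2.png",cv2.resize(i[150:330,130:330],None,fx=3.2,fy=3.2,interpolation=cv2.INTER_CUBIC))
```

```text
(no output)
```

View pics/c1.png

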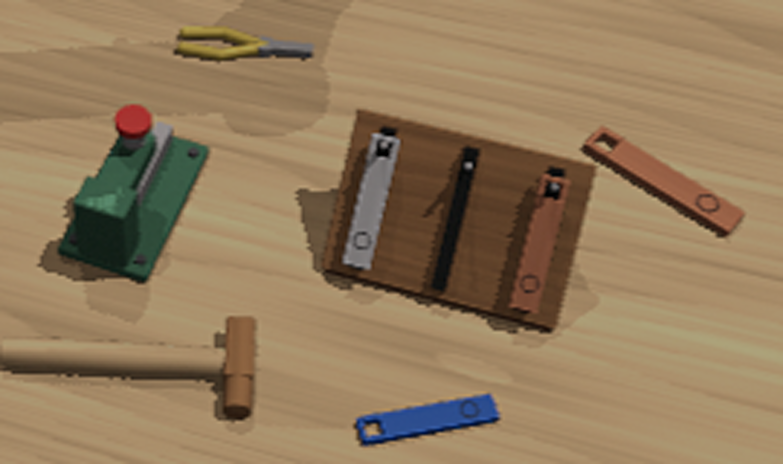

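View pics/c2.png

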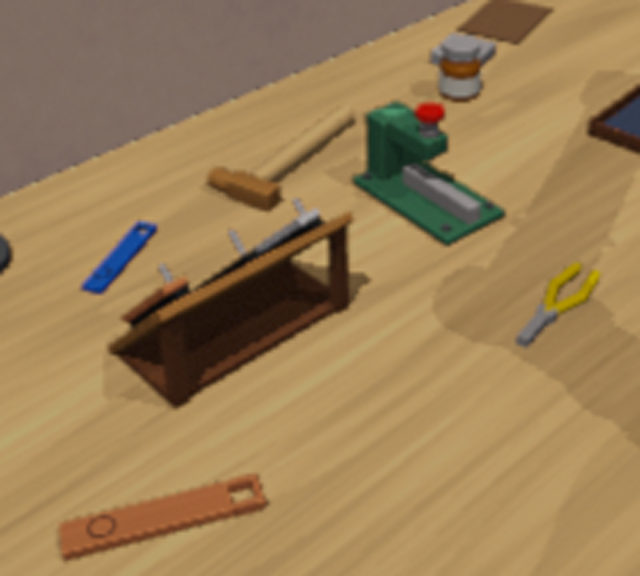

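The easel carries silver (scene px ≈ 318,220) and copper (≈ 376,233). The middle lane (≈ 347,225) shows only the bare rest strip and peg, so brass is absent. There are two copper-coloured candidates: the one on the easel (376,233), and the longer, wider one loose on the bench (418,212). The blue one (337,295) is a decoy. Next I'll fit poses and check the sizes.

```bash
cat > h.py <<'E'
from bench import ctrl
import cv2, numpy as np
from scipy.optimize import least_squares
from scipy.spatial.transform import Rotation as R
CI={n:ctrl.camera_info(n) for n in("scene","side")}
def proj(n,P,ci=None):
    ci=ci or CI.get(n) or ctrl.camera_info(n)
    P=np.atleast_2d(P); Rm=R.from_rotvec(ci["orientation"]).as_matrix()
    c=(P-ci["xyz"])@Rm; K=ci["camera_matrix"]
    if n=="wrist":
        r=np.hypot(c[:,0],c[:,1]); th=np.arctan2(r,c[:,2]); q=c[:,:2]/np.maximum(r,1e-9)[:,None]*th[:,None]
    else: q=c[:,:2]/c[:,2:]
    return q*K[0,0]+K[:2,2]
def onplane(n,px,z,ci=None):
    ci=ci or CI.get(n) or ctrl.camera_info(n)
    px=np.atleast_2d(px).astype(float); K=ci["camera_matrix"]; q=(px-K[:2,2])/K[0,0]
    if n=="wrist":
        th=np.hypot(q[:,0],q[:,1]); d=np.c_[q/np.maximum(th,1e-9)[:,None]*np.sin(th)[:,None],np.cos(th)]
    else: d=np.c_[q,np.ones(len(q))]
    d=d@R.from_rotvec(ci["orientation"]).as_matrix().T
    o=np.array(ci["xyz"]); t=(z-o[2])/d[:,2]
    return o+d*t[:,None]
def world(pose,P):
    x,y,a=pose; P=np.atleast_2d(P)
    return np.c_[x+P[:,0]*np.cos(a)-P[:,1]*np.sin(a), y+P[:,0]*np.sin(a)+P[:,1]*np.cos(a), P[:,2]]
def fit(obs,x0):  # obs: list (cam, local pt, px)
    f=lambda p: np.concatenate([(proj(c,world(p,P))[0]-px) for c,P,px in obs])
    r=least_squares(f,x0); return r.x, f(r.x).reshape(-1,2)
s2=np.sqrt(.5)
def board(u,y,h): # u up slope from middle, h out from face -> local easel
    return np.array([-u*s2+h*s2, y, .062+u*s2+h*s2])
E
python3 - <<'E'
from h import *
np.set_printoptions(precision=4,suppress=True)
c=lambda p:(190+(p[0]+.5)/2.9-.5,150+(p[1]+.5)/2.9-.5)
d=lambda p:(130+(p[0]+.5)/3.2-.5,150+(p[1]+.5)/3.2-.5)
ob=[("scene",board(.075,-.1075,0),c((358,110))),("scene",board(.075,.1075,0),c((595,166))),("scene",board(-.075,.1075,0),c((552,330))),("scene",board(-.075,-.1075,0),c((325,270)))]
ob+=[("scene",board(.05,0,.036),c((468,165))),("scene",board(.05,-.075,.036),c((384,145))),("scene",board(.05,.075,.036),c((555,188)))]
ob+=[("side",board(.05,-.075,.036),d((296,201))),("side",board(.05,0,.036),d((234,232))),("side",board(.05,.075,.036),d((165,268)))]
p,r=fit(ob,[.6,.1,0]); print("easel",p,r.round(1).tolist())
ob=[("scene",[0,0,.122],c((133,119))),("scene",[-.08,.045,.012],c((210,148))),("scene",[.085,.045,.012],c((143,279))),("scene",[.085,-.045,.012],c((62,250))),
 ("side",[0,0,.122],d((430,111))),("side",[-.08,-.045,.012],d((503,212))),("side",[-.08,.045,.012],d((447,240))),("side",[.085,.045,.012],d((356,180)))]
p,r=fit(ob,[.6,-.1,0]); print("press",p,r.round(1).tolist())
ob=[("scene",[sx*.0875,sy*.095,.022],px) for sx,sy,px in [(-1,-1,(119,138)),(-1,1,(176,149)),(1,1,(159,187)),(1,-1,(97,179))]]
p,r=fit(ob,[.5,-.3,0]); print("tray",p,r.round(1).tolist())
# copper candidates lengths
w=onplane("scene",[c((595,128)),c((583,146)),c((743,214)),c((724,235))],.008);print(w)
print("bench copper L,W",np.linalg.norm((w[0]+w[1]-w[2]-w[3])/2),np.linalg.norm(w[0]-w[1]))
print(onplane("scene",[(138,230),(275,166)],0.02))
print("mallet",onplane("scene",[(190,273),(272,262),(272,291)],0.02))
E
```

```text
easel [ 0.5758  0.2808 -0.0104] [[-0.2, -1.0], [0.9, -0.9], [1.5, -0.8], [-1.6, -1.1], [-0.0, 0.2], [-0.3, 0.1], [-0.1, -0.6], [-0.5, -1.2], [-1.1, -1.0], [-1.3, -1.4]]
press [ 0.5984 -0.0125 -0.077 ] [[0.5, -0.5], [0.7, -0.8], [1.4, -0.8], [-1.8, -1.0], [-0.4, -1.2], [0.6, -1.3], [-0.6, -0.5], [-2.0, -1.7]]
tray [ 0.5005 -0.3569  0.0978] [[-0.3, 0.0], [1.1, -2.4], [-0.1, 1.9], [-0.7, 0.0]]
[[0.3862 0.393  0.008 ]
 [0.4129 0.3846 0.008 ]
 [0.452  0.5389 0.008 ]
 [0.4822 0.5233 0.008 ]]
bench copper L,W 0.15750825858309253 0.027961753216500657
[[ 0.7259 -0.2487  0.02  ]
 [ 0.3929  0.0381  0.02  ]]
mallet [[ 0.8082 -0.0667  0.02  ]
 [ 0.7171  0.1204  0.02  ]
 [ 0.7966  0.1429  0.02  ]]
```

```bash
cat >> h.py <<'E'
EASEL=np.array([.5758,.2808,-.0104]); PRESS=np.array([.5984,-.0125,-.077])
def Rt(yaw,tilt): # tool x=-objy ; tilt>0: fingers point back towards robot
    st,ct=np.sin(tilt),np.cos(tilt)
    z=np.array([-st,0,-ct]); x=np.array([0,-1.,0]); y=np.cross(z,x)
    return R.from_euler('z',yaw)*R.from_matrix(np.c_[x,y,z])
def plan(p1,R1,n=None,vm=.04,wm=.12,st=None):
    st=st or ctrl.get_state(); p0=np.array(st["position"]); R0=R.from_rotvec(st["tool_rot"])
    rv=(R0.inv()*R1).as_rotvec(); L=np.linalg.norm(p1-p0)
    n=n or max(1,int(np.ceil(max(L/vm,np.linalg.norm(rv)/wm))))
    rows=[]
    for i in range(n):
        Ri=R0*R.from_rotvec(rv*i/n); rows.append((Ri.inv().apply((p1-p0)/n)*100).round(2).tolist())
    print("t",round(st["time"],2),"p",p0.round(4),"n",n,"dist",round(L,4),"rot per row",(rv/n).round(4).tolist(),"tot",rv.round(3)); 
    for r in rows: print(r)
E
python3 - <<'E'
from h import *
t=world(EASEL,board(.023,-.075,.12))[0]; print(t)
plan(np.array([.62,.10,.30]),Rt(-.0104,0))
E
```

```text
[0.64360566 0.20509074 0.16311627]
t 0.15 p [ 0.2865 -0.583   0.2407] n 20 dist 0.7624 rot per row [0.0, 0.0001, 0.0234] tot [0.    0.001 0.467]
[-2.33, -3.0, -0.29]
[-2.4, -2.95, -0.29]
[-2.47, -2.89, -0.29]
[-2.53, -2.83, -0.29]
[-2.6, -2.77, -0.29]
[-2.66, -2.71, -0.29]
[-2.73, -2.65, -0.29]
[-2.79, -2.58, -0.29]
[-2.85, -2.52, -0.29]
[-2.91, -2.45, -0.29]
[-2.96, -2.38, -0.29]
[-3.02, -2.31, -0.29]
[-3.07, -2.24, -0.29]
[-3.12, -2.17, -0.3]
[-3.17, -2.1, -0.3]
[-3.22, -2.02, -0.3]
[-3.27, -1.94, -0.3]
[-3.31, -1.87, -0.3]
[-3.35, -1.79, -0.3]
[-3.39, -1.71, -0.3]
```

```bash
python3 -m crank '{"dp":[[-2,-3.2,-0.4],[-2.3,-3.1,-0.4],[-2.4,-3,-0.4],[-2.5,-2.9,-0.4],[-2.6,-2.8,-0.4],[-2.6,-2.7,-0.4],[-2.7,-2.6,-0.4],[-2.8,-2.6,-0.4]],"delta_rot":[[0,0,0.023],[0,0,0.023],[0,0,0.023],[0,0,0.023],[0,0,0.023],[0,0,0.023],[0,0,0.023],[0,0,0.023]]}' 4.5 40
python3 -m crank '{"dp":[[-2.8,-2.5,-0.3],[-2.9,-2.4,-0.3],[-3,-2.4,-0.3],[-3,-2.3,-0.3],[-3,-2.2,-0.3],[-3.1,-2.2,-0.3],[-3.1,-2.1,-0.3],[-3.2,-2,-0.3]],"delta_rot":[[0,0,0.023],[0,0,0.023],[0,0,0.023],[0,0,0.023],[0,0,0.023],[0,0,0.023],[0,0,0.023],[0,0,0.023]]}'
python3 - <<'E'
from h import *
t=world(EASEL,board(.023,-.075,.12))[0]
plan(t+[0,0,.03],Rt(-.0104,np.pi/4))
E
```

```text
time: 0.95
position: [0.4272, -0.3118, 0.2735]
tool_rot: [2.502, -1.9, -0.0]
ft_force: [0.5, -0.1, 1.0]
grip_width: 0.523
time: 1.75
position: [0.559, -0.0406, 0.2975]
tool_rot: [2.316, -2.122, 0.0]
ft_force: [0.3, -0.7, -0.7]
grip_width: 0.515
t 1.75 p [ 0.559  -0.0406  0.2975] n 8 dist 0.28 rot per row [-0.0981, -0.0048, 0.0116] tot [-0.785 -0.039  0.093]
[-2.97, -1.32, 1.3]
[-2.98, -1.41, 1.18]
[-2.99, -1.49, 1.06]
[-3.0, -1.55, 0.92]
[-3.02, -1.6, 0.78]
[-3.03, -1.63, 0.64]
[-3.05, -1.65, 0.49]
[-3.06, -1.66, 0.34]
```

```bash
python3 -m crank '{"dp":[[-3,-1.3,1.3],[-3,-1.4,1.2],[-3,-1.5,1.1],[-3,-1.55,0.9],[-3,-1.6,0.8],[-3,-1.6,0.6],[-3.1,-1.65,0.5],[-3.1,-1.7,0.3]],"delta_rot":[[-0.098,-0.005,0.0116],[-0.098,-0.005,0.0116],[-0.098,-0.005,0.0116],[-0.098,-0.005,0.0116],[-0.098,-0.005,0.0116],[-0.098,-0.005,0.0116],[-0.098,-0.005,0.0116],[-0.098,-0.005,0.0116]]}'
python3 - <<'E'
from h import *
t=world(EASEL,board(.023,-.075,.12))[0]
plan(t,Rt(-.0104,np.pi/4))
ci=ctrl.camera_info("wrist"); im=ctrl.get_image("wrist"); cv2.imwrite("pics/w1.png",im)
print(ci["xyz"],ci["orientation"], ctrl.get_state()["joint_positions"])
E
```

```text
time: 2.55
position: [0.6253, 0.1821, 0.1965]
tool_rot: [1.831, -1.857, -0.687]
ft_force: [-0.1, -0.9, -2.0]
grip_width: 0.52
t 2.55 p [0.6253 0.1821 0.1965] n 2 dist 0.0445 rot per row [-0.0546, 0.0173, 0.0052] tot [-0.109  0.035  0.01 ]
[-1.12, -1.76, 0.78]
[-1.14, -1.79, 0.66]
[0.76834409 0.17605116 0.26502536] [ 1.66622822 -1.68340297 -0.87779524] [-0.19669531  0.85819841 -0.06215726  0.87482149 -0.16676008  2.04636277
 -1.87427144]
```

View pics/w1.png

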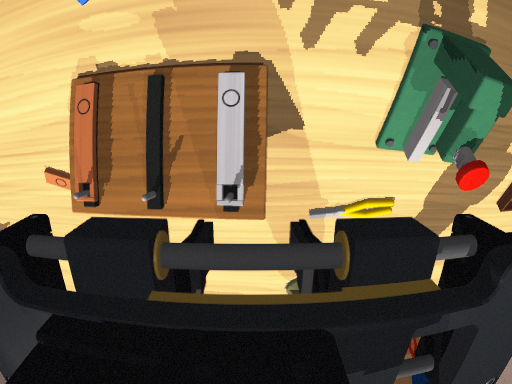

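Run:
```python
from h import *
i=cv2.imread("pics/w1.png")
cv2.imwrite("pics/w1c.png",cv2.resize(i[55:225,60:280],None,fx=3.5,fy=3.5,interpolation=cv2.INTER_CUBIC))
ci=dict(camera_matrix=ctrl.camera_info("wrist")["camera_matrix"],xyz=np.array([0.76834409,0.17605116,0.26502536]),orientation=np.array([ 1.66622822,-1.68340297,-0.87779524]))
for nm,b in dict(peg_s=board(.05,-.075,.036),peg_m=board(.05,0,.036),peg_c=board(.05,.075,.036),TL=board(.075,-.1075,0),TR=board(.075,.1075,0),BL=board(-.075,-.1075,0),BR=board(-.075,.1075,0),ring=board(-.038,-.075,.018),end=board(-.062,-.075,.018)).items():
    q=proj("wrist",world(EASEL,b),ci)[0]; print(nm,q.round(1),((q-[60,55]+.5)*3.5-.5).round(0))
```

```text
peg_s [227.3 202.2] [587. 516.]
peg_m [143.7 200.4] [294. 510.]
peg_c [ 75.7 198.6] [ 56. 504.]
TL [265.  221.8] [719. 585.]
TR [ 72.7 214.7] [ 46. 560.]
BL [267.   66.4] [726.  41.]
BR [71.2 81.4] [41. 94.]
ring [230.3 100.4] [597. 160.]
end [230.8  74.6] [599.  70.]
```

View pics/w1c.png

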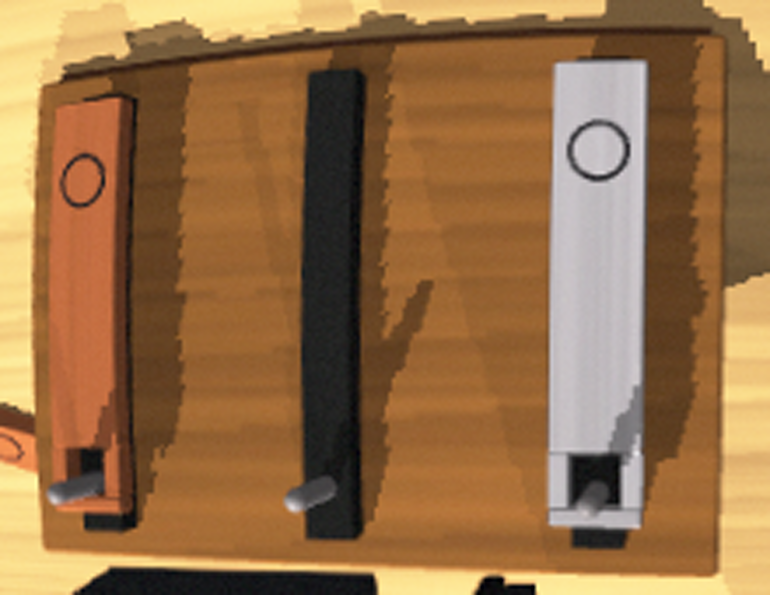

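Run:
```python
from h import *
ci=dict(camera_matrix=ctrl.camera_info("wrist")["camera_matrix"],xyz=np.array([0.76834409,0.17605116,0.26502536]),orientation=np.array([ 1.66622822,-1.68340297,-0.87779524]))
CI["wrist"]=ci
c=lambda p:(60+(p[0]+.5)/3.5-.5,55+(p[1]+.5)/3.5-.5)
ob=[("wrist",board(.05,-.075,.036),c((586,510))),("wrist",board(.05,0,.036),c((292,504))),("wrist",board(.05,.075,.036),c((54,496))),
("wrist",board(.075,-.1075,0),c((718,574))),("wrist",board(.075,.1075,0),c((44,547))),("wrist",board(-.075,-.1075,0),c((726,38))),("wrist",board(-.075,.1075,0),c((41,86)))]
p,r=fit(ob,EASEL); print(p,r.round(1).tolist())
print((proj("wrist",world(p,board(-.038,-.075,.018)),ci)[0]-[60,55]+.5)*3.5-.5)
```

```text
[ 0.57871929  0.28039141 -0.01559466] [[0.4, 0.1], [0.0, -0.1], [-0.6, 0.2], [0.3, 1.8], [-0.8, 2.1], [0.6, -1.2], [-0.7, -0.4]]
[599.04484294 152.19319944]
```

```bash
sed -i 's/^EASEL=np.array([^)]*);/EASEL=np.array([.578,.2805,-.014]);/' h.py
cat >> h.py <<'E'
NRM=R.from_euler('z',EASEL[2]).apply([s2,0,s2]); TILT=.5
def grasp(y,out=0.,u=.023,d=.011):
    Rg=Rt(EASEL[2],TILT); G=world(EASEL,board(u,y,.014))[0]
    return G-d*Rg.apply([0,0,1])+out*NRM, Rg
E
python3 - <<'E'
from h import *
print(EASEL); plan(*grasp(-.075,.06))
E
```

```text
[ 0.578   0.2805 -0.014 ]
t 2.6 p [0.6275 0.1801 0.1983] n 2 dist 0.0638 rot per row [0.0845, 0.0158, -0.0004] tot [ 0.169  0.032 -0.001]
[-1.15, -1.43, 2.61]
[-1.19, -1.21, 2.7]
```

```bash
python3 -m crank '{"dp":[[-1.2,-1.4,2.6],[-1.2,-1.2,2.7],[0,0,0],[0,0,0],[0,0,0],[0,0,0],[0,0,0],[0,0,0]],"delta_rot":[[0.084,0.016,0],[0.084,0.016,0],[0,0,0],[0,0,0],[0,0,0],[0,0,0],[0,0,0],[0,0,0]]}'
python3 - <<'E'
from h import *
plan(*grasp(-.075,.06)); plan(*grasp(-.075,0),n=1)
im=ctrl.get_image("wrist"); cv2.imwrite("pics/w2.png",im)
print(ctrl.get_state()["position"])
E
```

```text
time: 3.4
position: [0.6185, 0.2038, 0.1462]
tool_rot: [1.936, -1.958, -0.5]
ft_force: [-0.6, 0.9, -0.7]
grip_width: 0.517
t 3.4 p [0.6185 0.2038 0.1462] n 1 dist 0.0061 rot per row [-0.0045, 0.0032, 0.0035] tot [-0.005  0.003  0.004]
[-0.11, -0.26, 0.54]
t 3.4 p [0.6185 0.2038 0.1462] n 1 dist 0.0646 rot per row [-0.0045, 0.0032, 0.0035] tot [-0.005  0.003  0.004]
[-0.09, 1.46, 6.29]
[0.61830659 0.20401141 0.14612507]
```

View pics/w2.png

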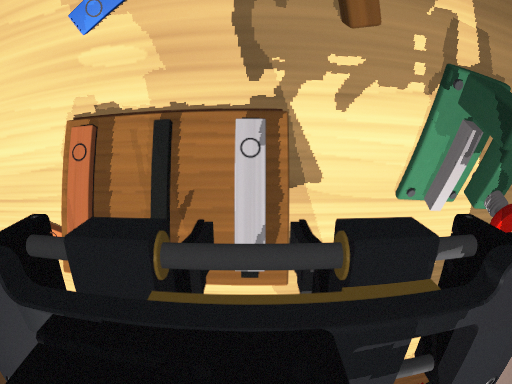

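```bash
python3 -m crank '{"dp":[[0,0.3,1.3],[0,0.3,1.3],[0,0.3,1.3],[-0.1,0.3,1.2],[0,0.25,1.2],[0,0,0],[0,0,0],[0,0,0]],"delta_rot":[[0,0,0],[0,0,0],[0,0,0],[0,0,0],[0,0,0],[0,0,0],[0,0,0],[0,0,0]]}'
python3 - <<'E'
from h import *
plan(*grasp(-.075,0),n=1)
s=ctrl.get_state();print(s["ft_force"],s["position"])
cv2.imwrite("pics/s2.png",cv2.resize(ctrl.get_image("scene")[150:310,260:440],None,fx=3.5,fy=3.5,interpolation=cv2.INTER_CUBIC))
E
```

```text
time: 4.25
position: [0.5757, 0.2061, 0.098]
tool_rot: [1.937, -1.957, -0.5]
ft_force: [0.3, -0.6, 0.1]
grip_width: 0.515
t 4.25 p [0.5757 0.2061 0.098 ] n 1 dist 0.0006 rot per row [-0.0047, 0.0028, 0.0044] tot [-0.005  0.003  0.004]
[0.05, -0.02, 0.01]
[ 0.27893172 -0.64307532  0.10823603] [0.57569423 0.2060726  0.09796955]
```

View pics/s2.png

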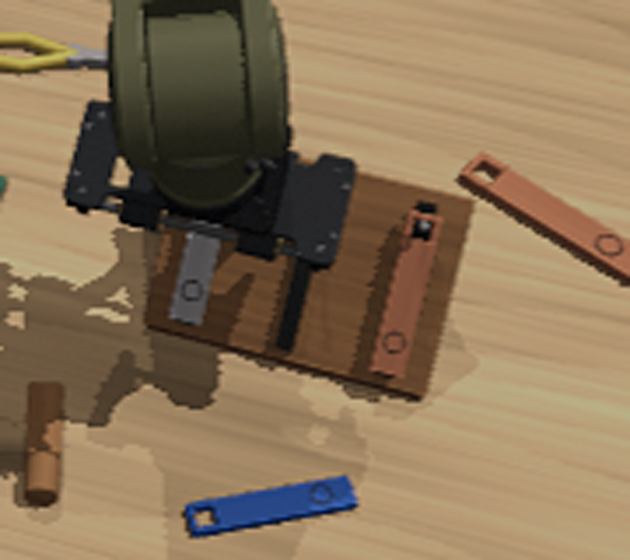

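```bash
python3 -m crank '{"dp":[[0,0,0],[0,0,0],[0,0,0],[0,0,0],[0,0,0],[0,0,0],[0,0,0],[0,0,0]],"delta_rot":[[0,0,0],[0,0,0],[0,0,0],[0,0,0],[0,0,0],[0,0,0],[0,0,0],[0,0,0]]}' 1.5 45
python3 -m crank '{"dp":[[0,-0.14,-0.48],[0,-0.28,-0.96],[0,-0.28,-0.96],[0,-0.28,-0.96],[0,-0.28,-0.96],[0,-0.28,-0.96],[0,0,0],[0,0,0]],"delta_rot":[[0,0,0],[0,0,0],[0,0,0],[0,0,0],[0,0,0],[0,0,0],[0,0,0],[0,0,0]]}'
python3 - <<'E'
from h import *
s=ctrl.get_state();print(s["ft_force"],s["position"])
cv2.imwrite("pics/s3.png",cv2.resize(ctrl.get_image("scene")[120:310,230:440],None,fx=3,fy=3,interpolation=cv2.INTER_CUBIC))
cv2.imwrite("pics/w3.png",ctrl.get_image("wrist"))
E
```

```text
time: 5.1
position: [0.5751, 0.2061, 0.0975]
tool_rot: [1.937, -1.956, -0.5]
ft_force: [1.2, -0.4, 0.1]
grip_width: 0.266
time: 5.9
position: [0.6141, 0.2055, 0.1367]
tool_rot: [1.937, -1.957, -0.5]
ft_force: [0.2, 0.3, -1.7]
grip_width: 0.268
[ 0.23024029  0.33149363 -1.73153429] [0.61409575 0.20553664 0.13670531]
```

View pics/s3.png

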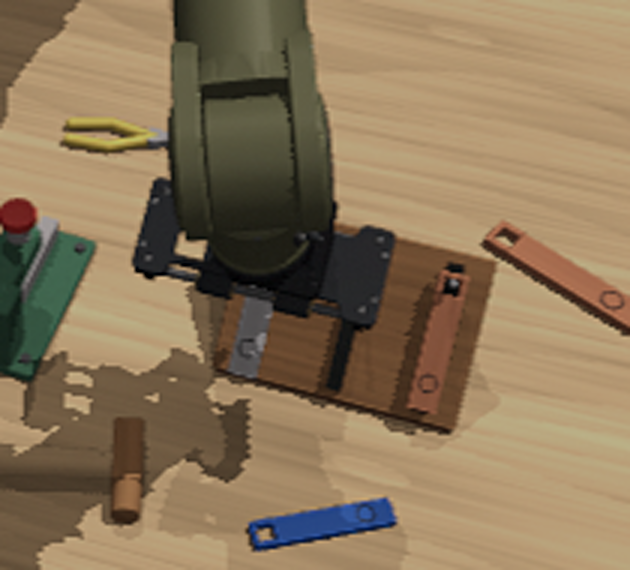

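View pics/w3.png

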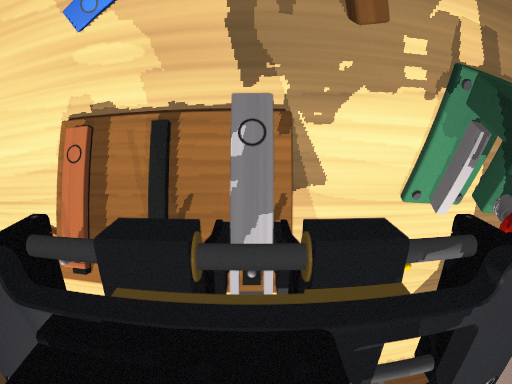

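```bash
cat >> h.py <<'E'
def toolcam():
    s=ctrl.get_state(); ci=ctrl.camera_info("wrist"); Rt0=R.from_rotvec(s["tool_rot"]).inv()
    return dict(camera_matrix=ci["camera_matrix"],xyz=Rt0.apply(ci["xyz"]-s["position"]),orientation=(Rt0*R.from_rotvec(ci["orientation"])).as_rotvec())
def fobpts(s,ph,d): # in tool frame: s= fob-local x at grasp (neg), ph=pitch fob vs tool, d depth of fob mid ahead of TCP at grasp
    # fob x in tool = (0,-cos ph, -sin ph?) ; fob up normal n
    fx=np.array([0,-np.cos(ph),np.sin(ph)]); n=np.array([0,-np.sin(ph),-np.cos(ph)])
    o=np.array([0,0,d])
    f=lambda X,Z:o+fx*(X-s)+n*Z
    return f
E
python3 - <<'E'
from h import *
tc=toolcam(); print(tc["xyz"].round(4),tc["orientation"].round(4))
for ph in(.285,-.285,.2,.35):
    f=fobpts(-.025,ph,.011)
    print(ph,proj("wrist",np.array([f(.036,.004),f(.06,.004)]),tc).round(1))
i=cv2.imread("pics/w3.png"); cv2.imwrite("pics/w3c.png",cv2.resize(i[80:220,190:310],None,fx=4,fy=4,interpolation=cv2.INTER_CUBIC))
E
```

```text
[ 1.000e-04 -6.870e-02 -1.431e-01] [-0.2541  0.0007  0.0009]
0.285 [[250.8 134.1]
 [250.7  94.2]]
-0.285 [[250.7 143.2]
 [250.7  90.5]]
0.2 [[250.8 132.9]
 [250.7  90.7]]
0.35 [[250.8 135.4]
 [250.8  97.3]]
```

View pics/w3c.png

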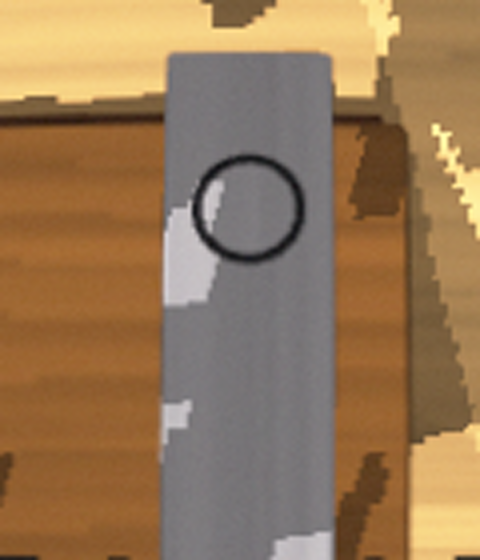

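```bash
cat >> h.py <<'E'
def fitfob(ring,end,d=.011):
    tc=toolcam()
    def e(q):
        f=fobpts(q[0],q[1],d); return (proj("wrist",np.array([f(.036,.004),f(.06,.004)]),tc)[:,1]-[ring,end])
    r=least_squares(e,[-.025,.28],x_scale=[.01,.1]); return r.x,r.fun
# tool pose that puts held fob (s,ph,d) flat on press, with fob origin at press-x = xo, underside height z above bench
def place(s,ph,d,xo=-.036,zb=.032,pose=None,yaw=0):
    pose=PRESS if pose is None else pose
    a=pose[2]+yaw
    Rg=Rt(a,-ph)
    f=fobpts(s,ph,d); O=f(0,0)
    T=world(pose,[xo,0,zb+.004])[0]
    return T-Rg.apply(O),Rg
E
python3 - <<'E'
from h import *
print(fitfob(131.9,93.0),fitfob(131.9,93.0,.013))
p,Rg=place(-.026,.275,.011); f=fobpts(-.026,.275,.011)
print(p,Rg.apply(f(0.036,0))+p,Rg.apply(f(-.06,0))+p,Rg.apply([0,0,1]))
E
```

```text
(array([-0.02660387,  0.31244623]), array([3.04112291e-12, 2.41584530e-12])) (array([-0.02632381,  0.29776925]), array([2.84217094e-14, 1.56319402e-13]))
[ 0.53360554 -0.00750094  0.04658668] [ 0.5984 -0.0125  0.036 ] [ 0.50268445 -0.0051153   0.036     ] [ 0.27074233 -0.02088846 -0.9624252 ]
```

Run:
```python
from h import *
p,Rg=place(-.0265,.285,.011,xo=-.106,zb=.16); print(p)
plan(p,Rg,wm=.1)
```

```text
[ 0.46320903 -0.00206967  0.17455628]
t 6.0 p [0.6134 0.2056 0.1363] n 8 dist 0.2591 rot per row [0.0977, -0.0003, 0.0085] tot [ 0.782 -0.003  0.068]
[2.61, 1.86, 0.45]
[2.63, 1.87, 0.27]
[2.65, 1.87, 0.08]
[2.66, 1.84, -0.1]
[2.68, 1.8, -0.28]
[2.69, 1.74, -0.45]
[2.71, 1.67, -0.62]
[2.72, 1.58, -0.78]
```

Run:
```python
from h import *
p,Rg=place(-.0265,.285,.011,xo=-.106,zb=.16); 
plan(np.array([.60,.17,.25]),Rt(-.03,.2),n=4)
```

```text
t 6.0 p [0.6134 0.2056 0.1363] n 4 dist 0.1199 rot per row [0.0742, -0.0006, 0.0048] tot [ 0.297 -0.002  0.019]
[0.88, 1.64, -2.35]
[0.89, 1.46, -2.46]
[0.89, 1.27, -2.57]
[0.9, 1.07, -2.65]
```

```bash
python3 -m crank '{"dp":[[0.5,1.6,-2.4],[1,1.5,-2.5],[1,1.3,-2.6],[1,1.1,-2.6],[0,0,0],[0,0,0],[0,0,0],[0,0,0]],"delta_rot":[[0.074,0,0.005],[0.074,0,0.005],[0.074,0,0.005],[0.074,0,0.005],[0,0,0],[0,0,0],[0,0,0],[0,0,0]]}'
python3 - <<'E'
from h import *
p,Rg=place(-.0265,.285,.011,xo=-.106,zb=.16); 
plan(p,Rg,n=6)
E
```

```text
time: 6.8
position: [0.5996, 0.1707, 0.2488]
tool_rot: [2.082, -2.145, -0.216]
ft_force: [-0.5, 0.1, -0.5]
grip_width: 0.264
t 6.8 p [0.5996 0.1707 0.2488] n 6 dist 0.2323 rot per row [0.0815, -0.0002, 0.008] tot [ 0.489 -0.001  0.048]
[2.94, 1.89, 1.67]
[2.96, 1.99, 1.51]
[2.97, 2.09, 1.34]
[2.99, 2.16, 1.17]
[3.01, 2.23, 0.99]
[3.03, 2.28, 0.8]
```

```bash
python3 -m crank '{"dp":[[2.9,1.9,1.7],[3,2,1.5],[3,2.1,1.3],[3,2.2,1.2],[3,2.2,1],[3,2.3,0.8],[0,0,0],[0,0,0]],"delta_rot":[[0.0815,0,0.008],[0.0815,0,0.008],[0.0815,0,0.008],[0.0815,0,0.008],[0.0815,0,0.008],[0.0815,0,0.008],[0,0,0],[0,0,0]]}'
python3 - <<'E'
from h import *
p,Rg=place(-.0265,.285,.011,xo=-.106,zb=.16); 
plan(p,Rg,n=6)
ci=ctrl.camera_info("wrist"); print(ci["xyz"].tolist(),ci["orientation"].tolist())
cv2.imwrite("pics/w4.png",ctrl.get_image("wrist"))
for P in([0,0,.122],[-.08,.045,.012],[-.08,-.045,.012],[.085,.045,.012],[.085,-.045,.012],[-.075,0,.032]): print(P,proj("wrist",world(PRESS,P),ci).round(1))
E
```

```text
time: 7.6
position: [0.4614, -0.0026, 0.174]
tool_rot: [-1.99, 2.153, -0.31]
ft_force: [0.3, 0.3, -0.6]
grip_width: 0.271
t 7.6 p [ 0.4614 -0.0026  0.174 ] n 6 dist 0.002 rot per row [-0.0001, -0.0001, -0.0003] tot [-0.001 -0.001 -0.002]
[-0.01, -0.03, -0.0]
[-0.01, -0.03, -0.0]
[-0.01, -0.03, -0.0]
[-0.01, -0.03, -0.0]
[-0.01, -0.03, -0.0]
[-0.01, -0.03, -0.0]
[0.48681148063254587, -0.004677319284779176, 0.3305389229243058] [-2.1178342634221003, 2.2924799104414393, -0.03761278205852129]
[0, 0, 0.122] [[249.5  56.6]]
[-0.08, 0.045, 0.012] [[208.4 173.6]]
[-0.08, -0.045, 0.012] [[291.5 173.4]]
[0.085, 0.045, 0.012] [[212.6  39.3]]
[0.085, -0.045, 0.012] [[287.   39.1]]
[-0.075, 0, 0.032] [[249.9 166.5]]
```

View pics/w4.png

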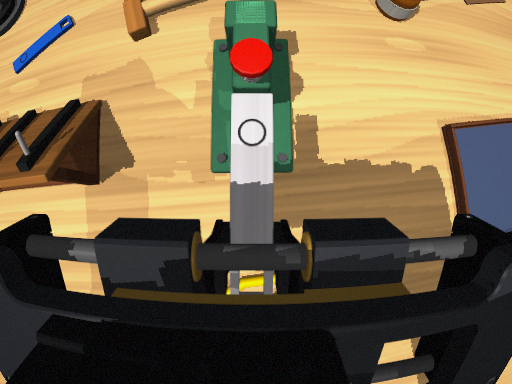

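Run:
```python
from h import *
i=cv2.imread("pics/w4.png"); cv2.imwrite("pics/w4c.png",cv2.resize(i[0:185,195:310],None,fx=4,fy=3.2,interpolation=cv2.INTER_CUBIC))
```

```text
(no output)
```

View pics/w4c.png

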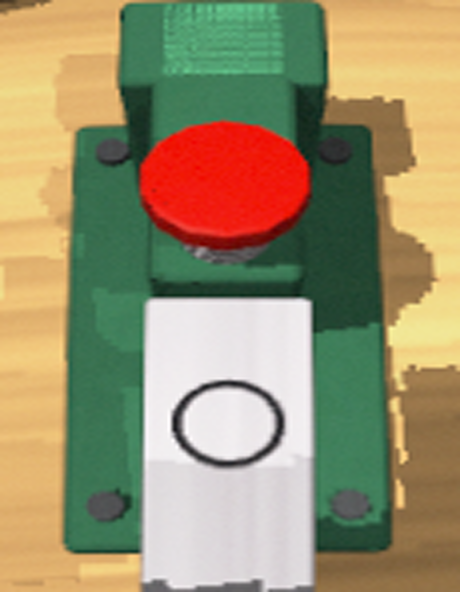

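```bash
sed -i 's/PRESS=np.array([^)]*)/PRESS=np.array([.5984,-.0135,-.077])/' h.py
python3 - <<'E'
from h import *
a=(-.0265,.285,.011)
p,Rg=place(*a,xo=-.088,zb=.042); plan(p,Rg,n=4)
p2,_=place(*a,xo=-.036,zb=.042); print(p2-p,Rg.inv().apply(p2-p)*100)
p3,_=place(*a,xo=-.036,zb=.0325); print(Rg.inv().apply(p3-p2)*100,p3)
E
```

```text
t 7.65 p [ 0.4636 -0.0018  0.1758] n 4 dist 0.1206 rot per row [-0.0009, -0.0, -0.0001] tot [-0.004 -0.    -0.   ]
[0.03, 0.43, 2.98]
[0.03, 0.42, 2.98]
[0.03, 0.42, 2.99]
[0.03, 0.42, 2.99]
[ 0.05184592 -0.00400004  0.        ] [-6.62232867e-16 -4.99024059e+00  1.46201875e+00]
[0.         0.26709958 0.91167857] [ 0.53300162 -0.00845435  0.04705628]
```

```bash
python3 -m crank '{"dp":[[0,0.4,3],[0,0.4,3],[0,0.4,2.9],[0.1,0.4,2],[0,0.1,1],[0,0,0],[0,0,0],[0,0,0]],"delta_rot":[[0,0,0],[0,0,0],[0,0,0],[0,0,0],[0,0,0],[0,0,0],[0,0,0],[0,0,0]]}'
python3 - <<'E'
from h import *
a=(-.0265,.285,.011)
p,Rg=place(*a,xo=-.036,zb=.041); plan(p,Rg,n=4)
s=ctrl.get_state();print(s["ft_force"],s["grip_width"])
cv2.imwrite("pics/w5.png",ctrl.get_image("wrist"))
cv2.imwrite("pics/d5.png",cv2.resize(ctrl.get_image("side")[160:240,215:335],None,fx=5,fy=5,interpolation=cv2.INTER_CUBIC))
E
```

```text
time: 8.45
position: [0.4823, -0.0041, 0.0585]
tool_rot: [-1.988, 2.148, -0.315]
ft_force: [-0.0, -0.8, -1.2]
grip_width: 0.267
t 8.45 p [ 0.4823 -0.0041  0.0585] n 4 dist 0.051 rot per row [-0.0016, 0.0, -0.0] tot [-0.007  0.    -0.   ]
[0.01, -1.2, 0.44]
[0.01, -1.2, 0.43]
[0.01, -1.2, 0.43]
[0.01, -1.2, 0.43]
[-0.02318715 -0.77953303 -1.22161874] 0.26700312432962625
```

View pics/w5.png

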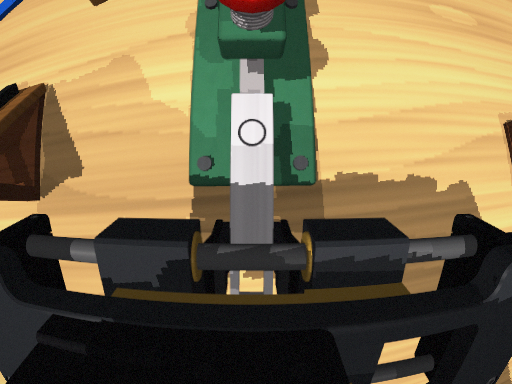

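View pics/d5.png

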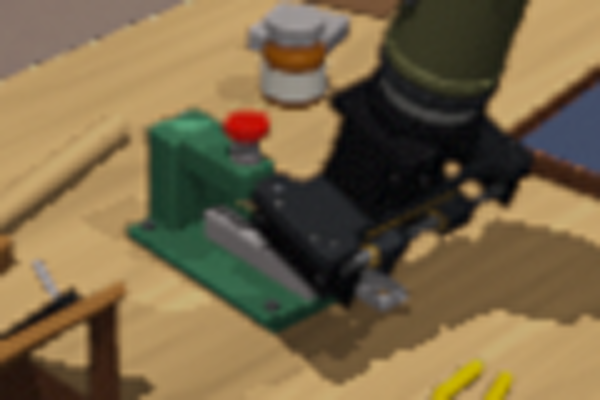

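```bash
python3 -m crank '{"dp":[[0,-0.8,0.27],[0,-0.8,0.27],[0,-0.8,0.27],[0,-0.8,0.27],[0,-0.8,0.27],[0,-0.8,0.27],[0,0,0],[0,0,0]],"delta_rot":[[0,0,0],[0,0,0],[0,0,0],[0,0,0],[0,0,0],[0,0,0],[0,0,0],[0,0,0]]}'
python3 - <<'E'
from h import *
a=(-.0265,.285,.011)
p,Rg=place(*a,xo=-.036,zb=.0325); plan(p,Rg,n=1); plan(p,Rg,n=1)
s=ctrl.get_state();print(s["ft_force"],s["grip_width"])
E
```

```text
time: 9.35
position: [0.5312, -0.0084, 0.0548]
tool_rot: [-1.99, 2.15, -0.312]
ft_force: [0.0, -0.2, -0.6]
grip_width: 0.266
t 9.35 p [ 0.5312 -0.0084  0.0548] n 1 dist 0.008 rot per row [-0.0032, -0.0005, -0.0004] tot [-0.003 -0.    -0.   ]
[-0.01, 0.04, 0.8]
t 9.35 p [ 0.5312 -0.0084  0.0548] n 1 dist 0.008 rot per row [-0.0032, -0.0005, -0.0004] tot [-0.003 -0.    -0.   ]
[-0.01, 0.04, 0.8]
[ 0.02872928 -0.17316023 -0.63594173] 0.2659033980026942
```

```bash
python3 -m crank '{"dp":[[0,0,0.2],[0,0.05,0.2],[0,0,0.15],[0,0,0.15],[0,0,0.05],[0,0,0],[0,0,0],[0,0,0]],"delta_rot":[[0,0,0],[0,0,0],[0,0,0],[0,0,0],[0,0,0],[0,0,0],[0,0,0],[0,0,0]]}'
python3 - <<'E'
from h import *
a=(-.0265,.285,.011)
p,Rg=place(*a,xo=-.036,zb=.0325); plan(p,Rg,n=1)
s=ctrl.get_state();print(s["ft_force"],s["grip_width"],s["torque"])
cv2.imwrite("pics/d6.png",cv2.resize(ctrl.get_image("side")[160:240,215:335],None,fx=5,fy=5,interpolation=cv2.INTER_CUBIC))
cv2.imwrite("pics/w6.png",ctrl.get_image("wrist"))
E
```

```text
time: 10.15
position: [0.533, -0.0085, 0.0479]
tool_rot: [-1.989, 2.15, -0.313]
ft_force: [0.3, 0.4, -0.5]
grip_width: 0.264
t 10.15 p [ 0.533  -0.0085  0.0479] n 1 dist 0.0008 rot per row [-0.0041, -0.0003, -0.0004] tot [-0.004 -0.    -0.   ]
[-0.01, 0.03, 0.08]
[ 0.26127191  0.42552668 -0.46078973] 0.2642768745110299 [0.0298553  0.42985857 0.0617841 ]
```

View pics/d6.png

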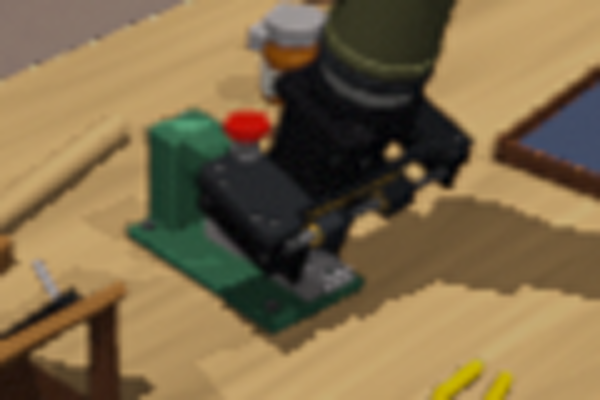

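View pics/w6.png

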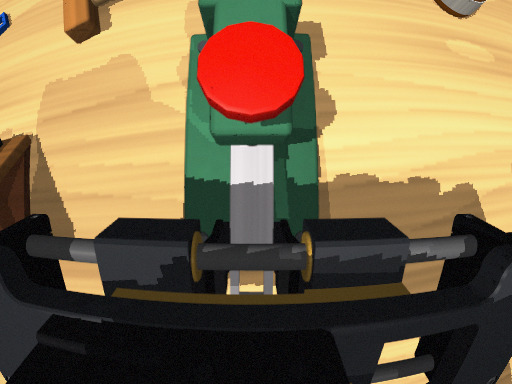

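```bash
python3 -m crank '{"dp":[[0,0,0.05],[0,0,0.05],[0,0,0.03],[0,0,0],[0,0,0],[0,0,0],[0,0,0],[0,0,0]],"delta_rot":[[0,0,0],[0,0,0],[0,0,0],[0,0,0],[0,0,0],[0,0,0],[0,0,0],[0,0,0]]}'
python3 -m crank '{"dp":[[0,0,0],[0,0,0],[0,0,0],[0,0,0],[0,0,0],[0,0,0],[0,0,0],[0,0,0]],"delta_rot":[[0,0,0],[0,0,0],[0,0,0],[0,0,0],[0,0,0],[0,0,0],[0,0,0],[0,0,0]]}' 4.2
python3 -m crank '{"dp":[[0,0,-0.5],[0,0,-1],[0,0,-1.5],[0,0,-2.5],[0,0.5,-3],[0,0.5,-3],[0,0.5,-3],[0,0,-1]],"delta_rot":[[0,0,0],[0,0,0],[0,0,0],[0,0,0],[0,0,0],[0,0,0],[0,0,0],[0,0,0]]}'
python3 - <<'E'
from h import *
s=ctrl.get_state();print(s["ft_force"],s["grip_width"],s["position"])
ci=ctrl.camera_info("wrist"); print(ci["xyz"].tolist(),ci["orientation"].tolist())
cv2.imwrite("pics/w7.png",ctrl.get_image("wrist"))
cv2.imwrite("pics/d7.png",cv2.resize(ctrl.get_image("side")[160:240,215:335],None,fx=5,fy=5,interpolation=cv2.INTER_CUBIC))
for P in([0,0,.122],[-.015,.0,.09],[-.096,.012,.04],[-.096,-.012,.04],[-.075,0,.032],[-.08,.045,.012],[-.08,-.045,.012],[-.091,0,.04],[-.077,0,.04]): print(P,proj("wrist",world(PRESS,P),ci).round(1))
E
```

```text
time: 11.05
position: [0.5333, -0.0085, 0.0466]
tool_rot: [-1.989, 2.15, -0.313]
ft_force: [0.1, -0.2, -0.5]
grip_width: 0.265
time: 11.85
position: [0.5333, -0.0085, 0.0466]
tool_rot: [-1.99, 2.15, -0.313]
ft_force: [-0.4, -0.1, -0.7]
grip_width: 0.481
time: 12.65
position: [0.4755, -0.0038, 0.1948]
tool_rot: [-1.986, 2.146, -0.318]
ft_force: [0.4, -0.2, 1.1]
grip_width: 0.486
[ 0.42838564 -0.19755077  1.09200088] 0.4861042612754339 [ 0.47553914 -0.00376532  0.19482739]
[0.4995262696884711, -0.005804007311991903, 0.3515671757308148] [-2.114716609334835, 2.2854707056274095, -0.047052848239986435]
[0, 0, 0.122] [[251.1  84.5]]
[-0.015, 0.0, 0.09] [[251.1 113.2]]
[-0.096, 0.012, 0.04] [[239.7 202.7]]
[-0.096, -0.012, 0.04] [[262.6 202.7]]
[-0.075, 0, 0.032] [[251.1 183.3]]
[-0.08, 0.045, 0.012] [[212. 189.]]
[-0.08, -0.045, 0.012] [[290.2 189. ]]
[-0.091, 0, 0.04] [[251.1 198. ]]
[-0.077, 0, 0.04] [[251.1 184.6]]
```

View pics/w7.png

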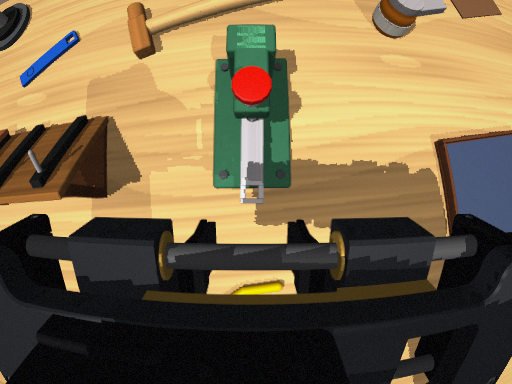

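View pics/d7.png

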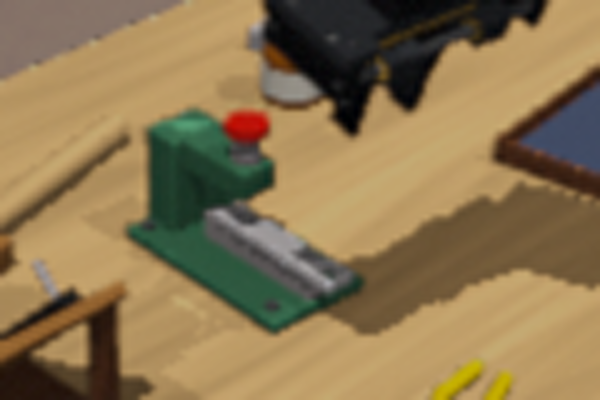

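Run:
```python
from h import *
p=world(PRESS,[0,0,.17])[0]; print(p); plan(p,Rt(PRESS[2],0),n=4)
```

```text
[ 0.5984 -0.0135  0.17  ]
t 12.75 p [ 0.4759 -0.0038  0.1932] n 4 dist 0.125 rot per row [-0.0734, 0.0001, -0.0001] tot [-0.294  0.    -0.   ]
[0.0, -2.77, 1.45]
[0.0, -2.87, 1.24]
[0.0, -2.95, 1.02]
[0.01, -3.02, 0.8]
```

```bash
python3 -m crank '{"dp":[[0,-2.8,1.4],[0,-2.9,1.2],[0,-3,1],[0,-3,0.8],[0,0,0],[0,0,0],[0,0,0],[0,0,0]],"delta_rot":[[-0.073,0,0],[-0.073,0,0],[-0.073,0,0],[-0.073,0,0],[0,0,0],[0,0,0],[0,0,0],[0,0,0]]}' 0 20
python3 - <<'E'
from h import *
p=world(PRESS,[0,0,.143])[0]; plan(p,Rt(PRESS[2],0),n=1)
print(ctrl.get_state()["grip_width"])
E
```

```text
time: 13.55
position: [0.5971, -0.0134, 0.1695]
tool_rot: [2.133, -2.305, -0.002]
ft_force: [-0.8, 0.8, -0.3]
grip_width: 0.006
t 13.55 p [ 0.5971 -0.0134  0.1695] n 1 dist 0.0265 rot per row [0.0013, 0.0001, -0.0003] tot [ 0.001  0.    -0.   ]
[-0.0, -0.13, 2.65]
0.0059531849620908074
```

```bash
python3 -m crank '{"dp":[[0,-0.1,1],[0,0,1],[0,0,0.8],[0,0,0.5],[0,0,0.4],[0,0,0.3],[0,0,0.2],[0,0,0]],"delta_rot":[[0,0,0],[0,0,0],[0,0,0],[0,0,0],[0,0,0],[0,0,0],[0,0,0],[0,0,0]]}'
python3 - <<'E'
from h import *
p=world(PRESS,[0,0,.125])[0]; plan(p,Rt(PRESS[2],0),n=1)
print(ctrl.get_state()["ft_force"])
E
```

```text
time: 14.35
position: [0.5982, -0.0135, 0.1274]
tool_rot: [2.132, -2.304, -0.004]
ft_force: [-4.3, 0.1, 10.3]
grip_width: 0.005
t 14.35 p [ 0.5982 -0.0135  0.1274] n 1 dist 0.0024 rot per row [0.004, -0.0001, -0.0004] tot [ 0.004 -0.    -0.   ]
[-0.0, -0.02, 0.24]
[-4.26445583  0.11406822 10.32602789]
```

```bash
python3 -m crank '{"dp":[[0,0,0.1],[0,0,0.1],[0,0,0.05],[0,0,0.05],[0,0,0],[0,0,0],[0,0,0],[0,0,0]],"delta_rot":[[0,0,0],[0,0,0],[0,0,0],[0,0,0],[0,0,0],[0,0,0],[0,0,0],[0,0,0]]}'
```

```text
time: 15.15
position: [0.5983, -0.0135, 0.1254]
tool_rot: [2.132, -2.304, -0.004]
ft_force: [-6.5, 0.7, 13.2]
grip_width: 0.006
```

```bash
python3 -m crank '{"dp":[[0,0,0.05],[0,0,0.05],[0,0,0.05],[0,0,0],[0,0,0],[0,0,0],[0,0,0],[0,0,0]],"delta_rot":[[0,0,0],[0,0,0],[0,0,0],[0,0,0],[0,0,0],[0,0,0],[0,0,0],[0,0,0]]}'
python3 - <<'E'
from h import *
print(ctrl.get_state()["ft_force"])
cv2.imwrite("pics/d8.png",cv2.resize(ctrl.get_image("side")[130:240,215:335],None,fx=5,fy=5,interpolation=cv2.INTER_CUBIC))
E
```

```text
time: 15.95
position: [0.5984, -0.0136, 0.1253]
tool_rot: [2.132, -2.304, -0.004]
ft_force: [-9.0, 0.1, 19.8]
grip_width: 0.01
[-8.96470969  0.10324456 19.83620441]
```

View pics/d8.png

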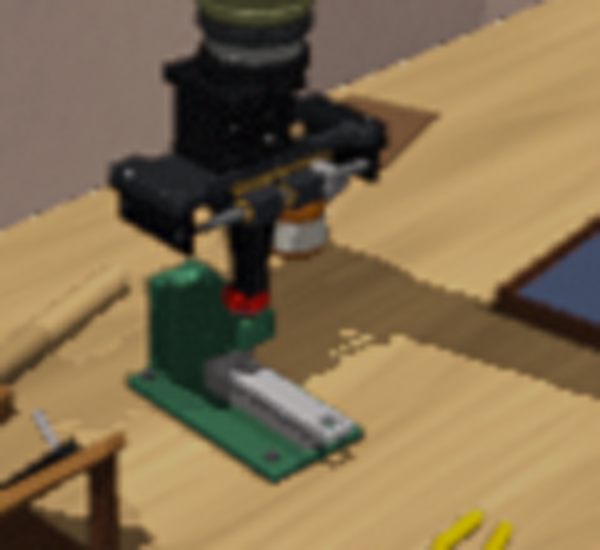

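```bash
python3 -m crank '{"dp":[[0,0,-0.3],[0,0,-0.5],[0,0,-1],[0,0,-2],[0,0,-2.5],[0,2,-2],[0,3,-1],[0,3,0]],"delta_rot":[[0,0,0],[0,0,0],[0,0,0],[0,0,0],[0,0,0],[0,0,0],[0,0,0],[0,0,0]]}' 
python3 -m crank '{"dp":[[0,3,0],[0,1.8,0],[0,0,0],[0,0,0],[0,0,0],[0,0,0],[0,0,0],[0,0,0]],"delta_rot":[[0.07,0,0],[0.07,0,0],[0.07,0,0],[0.07,0,0],[0,0,0],[0,0,0],[0,0,0],[0,0,0]]}' 4.2
python3 - <<'E'
from h import *
s=ctrl.get_state();print(s["ft_force"],s["grip_width"],s["position"])
ci=ctrl.camera_info("wrist")
im=ctrl.get_image("wrist")
cv2.imwrite("pics/w9.png",im)
for P in([0,0,.122],[-.096,.012,.04],[-.096,-.012,.04],[-.075,0,.032],[-.08,.045,.012],[-.08,-.045,.012],[-.091,0,.04],[-.077,0,.04]): print(P,proj("wrist",world(PRESS,P),ci).round(1))
cv2.imwrite("pics/s9.png",ctrl.get_image("scene"))
E
```

```text
time: 16.8
position: [0.5194, -0.0073, 0.2164]
tool_rot: [-2.134, 2.306, 0.0]
ft_force: [0.0, -0.3, 0.3]
grip_width: 0.005
time: 17.6
position: [0.4721, -0.0037, 0.214]
tool_rot: [-1.996, 2.157, -0.3]
ft_force: [0.2, 0.5, -0.6]
grip_width: 0.479
[ 0.21611586  0.466489   -0.60674898] 0.47918521676459563 [ 0.47213208 -0.0037384   0.21398823]
[0, 0, 0.122] [[250.6  86.7]]
[-0.096, 0.012, 0.04] [[239.9 196.9]]
[-0.096, -0.012, 0.04] [[261.5 196.9]]
[-0.075, 0, 0.032] [[250.7 178.6]]
[-0.08, 0.045, 0.012] [[213.6 184. ]]
[-0.08, -0.045, 0.012] [[287.8 183.9]]
[-0.091, 0, 0.04] [[250.7 192.4]]
[-0.077, 0, 0.04] [[250.7 179.8]]
```

View pics/w9.png

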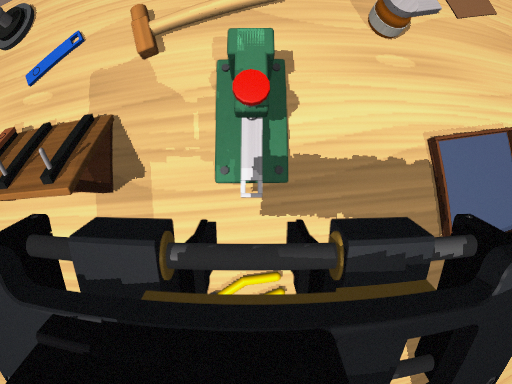

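View pics/s9.png

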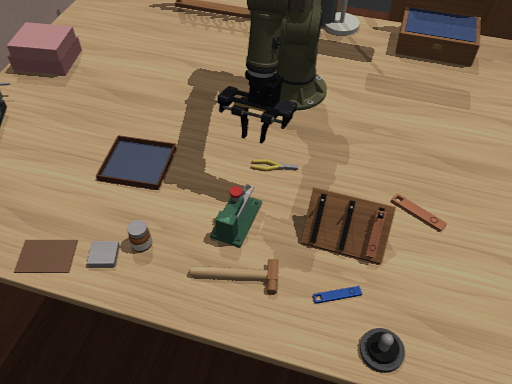

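Run:
```python
from h import *
p,Rg=place(-.026,.15,.0145); zt=Rg.apply([0,0,1])
plan(p-.08*zt,Rg,n=4); print(p)
```

```text
t 17.7 p [ 0.4719 -0.0037  0.2138] n 4 dist 0.0985 rot per row [-0.0315, -0.0001, -0.0001] tot [-0.126 -0.    -0.001]
[-0.0, -0.65, 2.38]
[-0.0, -0.72, 2.35]
[-0.0, -0.79, 2.33]
[-0.0, -0.87, 2.3]
[ 0.53442328 -0.00856403  0.05033718]
```

```bash
python3 -m crank '{"dp":[[0,-0.65,2.4],[0,-0.7,2.35],[0,-0.8,2.3],[0,-0.9,2.3],[0,0,0],[0,0,0],[0,0,0],[0,0,0]],"delta_rot":[[-0.0315,0,0],[-0.0315,0,0],[-0.0315,0,0],[-0.0315,0,0],[0,0,0],[0,0,0],[0,0,0],[0,0,0]]}'
python3 - <<'E'
from h import *
p,Rg=place(-.026,.15,.0145)
plan(p,Rg,n=5);
E
```

```text
time: 18.5
position: [0.5226, -0.0075, 0.1312]
tool_rot: [-2.06, 2.226, -0.171]
ft_force: [-0.3, 0.4, -0.4]
grip_width: 0.481
t 18.5 p [ 0.5226 -0.0075  0.1312] n 5 dist 0.0817 rot per row [-0.0007, 0.0, -0.0] tot [-0.003  0.    -0.   ]
[0.0, 0.01, 1.63]
[0.0, 0.01, 1.63]
[0.0, 0.01, 1.63]
[0.0, 0.01, 1.63]
[0.0, 0.01, 1.63]
```

```bash
python3 -m crank '{"dp":[[0,0,1.8],[0,0,1.8],[0,0,1.8],[0,0,1.5],[0,0,1.2],[0,0,0],[0,0,0],[0,0,0]],"delta_rot":[[0,0,0],[0,0,0],[0,0,0],[0,0,0],[0,0,0],[0,0,0],[0,0,0],[0,0,0]]}'
python3 - <<'E'
from h import *
p,Rg=place(-.026,.15,.0145)
plan(p,Rg,n=1); print(ctrl.get_state()["ft_force"])
E
python3 -m crank '{"dp":[[0,0,0],[0,0,0],[0,0,0],[0,0,0],[0,0,0],[0,0,0],[0,0,0],[0,0,0]],"delta_rot":[[0,0,0],[0,0,0],[0,0,0],[0,0,0],[0,0,0],[0,0,0],[0,0,0],[0,0,0]]}' 1.5 45
```

```text
time: 19.3
position: [0.5353, -0.0086, 0.0509]
tool_rot: [-2.06, 2.226, -0.171]
ft_force: [0.9, -0.7, -0.5]
grip_width: 0.482
t 19.3 p [ 0.5353 -0.0086  0.0509] n 1 dist 0.001 rot per row [-0.003, -0.0, -0.0004] tot [-0.003 -0.    -0.   ]
[0.01, 0.09, 0.04]
[ 0.85059352 -0.7194043  -0.45934059]
time: 20.1
position: [0.5347, -0.0086, 0.05]
tool_rot: [-2.061, 2.227, -0.169]
ft_force: [-1.2, -0.2, 4.3]
grip_width: 0.267
```

```bash
python3 -m crank '{"dp":[[0,-0.06,-0.4],[0,-0.06,-0.4],[0,1,-0.15],[0,1.5,-0.22],[0,1.5,-0.22],[0,1.5,-0.22],[0,1.3,-0.2],[0,-0.2,-1.5]],"delta_rot":[[0,0,0],[0,0,0],[0,0,0],[0,0,0],[0,0,0],[0,0,0],[0,0,0],[0,0,0]]}' 
python3 -m crank '{"dp":[[0,-0.4,-3],[0,-0.4,-3],[0,-0.4,-3],[0,0,0],[0,0,0],[0,0,0],[0,0,0],[0,0,0]],"delta_rot":[[0,0,0],[0,0,0],[0,0,0],[0,0,0],[0,0,0],[0,0,0],[0,0,0],[0,0,0]]}'
python3 - <<'E'
from h import *
s=ctrl.get_state();print(s["ft_force"],s["grip_width"],s["position"])
cv2.imwrite("pics/w10.png",ctrl.get_image("wrist"))
cv2.imwrite("pics/s10.png",ctrl.get_image("scene"))
tc=toolcam(); f=fobpts(-.026,.15,.0145); print(proj("wrist",np.array([f(.036,.004),f(.06,.004)]),tc).round(1))
E
```

```text
time: 20.9
position: [0.4611, -0.0033, 0.0704]
tool_rot: [-2.065, 2.231, -0.163]
ft_force: [0.3, 0.1, -0.8]
grip_width: 0.267
time: 21.7
position: [0.4633, -0.0032, 0.1624]
tool_rot: [-2.062, 2.228, -0.167]
ft_force: [0.9, -0.1, -0.6]
grip_width: 0.265
[ 0.85939176 -0.1480801  -0.59553146] 0.2645916908735502 [ 0.46325447 -0.00317923  0.16236428]
[[250.7 130.4]
 [250.7  87.8]]
```

View pics/w10.png

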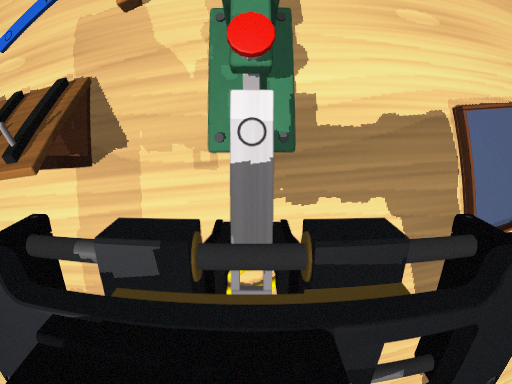

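View pics/s10.png

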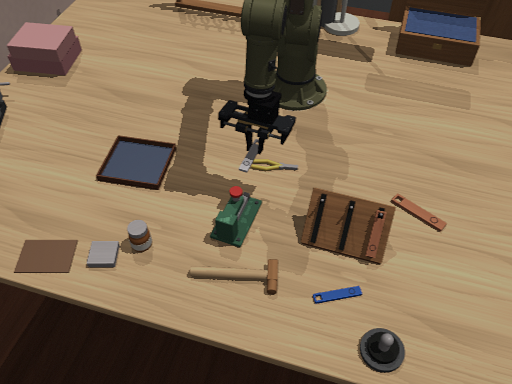

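```bash
cat >> h.py <<'E'
TRAY=np.array([.5005,-.3569,.0978])
def intray(ty,zb,s=-.0265,ph=.155,d=.0145,tx=0.):
    # fob centre at tray (tx,ty)
    c=world(TRAY,[tx,ty,0])[0]; return place(s,ph,d,xo=0,zb=zb,pose=np.array([c[0],c[1],TRAY[2]]))
E
python3 - <<'E'
from h import *
plan(*intray(.043,.13),n=10)
E
```

```text
t 21.8 p [ 0.4636 -0.0032  0.1628] n 10 dist 0.3141 rot per row [0.0005, -0.0027, -0.0173] tot [ 0.005 -0.027 -0.173]
[3.12, -0.26, 0.19]
[3.13, -0.2, 0.18]
[3.13, -0.15, 0.17]
[3.14, -0.1, 0.16]
[3.14, -0.04, 0.15]
[3.14, 0.01, 0.14]
[3.14, 0.07, 0.14]
[3.14, 0.12, 0.13]
[3.13, 0.18, 0.12]
[3.13, 0.23, 0.11]
```

```bash
python3 -m crank '{"dp":[[3.9,-0.3,0.2],[3.9,-0.2,0.2],[3.9,-0.2,0.2],[3.9,-0.1,0.2],[3.9,0,0.2],[3.9,0.1,0.2],[3.9,0.2,0.2],[3.9,0.3,0.1]],"delta_rot":[[0.0006,-0.0034,-0.0216],[0.0006,-0.0034,-0.0216],[0.0006,-0.0034,-0.0216],[0.0006,-0.0034,-0.0216],[0.0006,-0.0034,-0.0216],[0.0006,-0.0034,-0.0216],[0.0006,-0.0034,-0.0216],[0.0006,-0.0034,-0.0216]]}'
python3 - <<'E'
from h import *
plan(*intray(.043,.13),n=1)
ci=ctrl.camera_info("wrist"); print(ci["xyz"].tolist(),ci["orientation"].tolist())
cv2.imwrite("pics/w11.png",ctrl.get_image("wrist"))
for sx,sy in((1,1),(1,-1),(-1,1),(-1,-1)): print(sx,sy,proj("wrist",world(TRAY,[sx*.0875,sy*.095,.022]),ci).round(1))
E
```

```text
time: 22.6
position: [0.4678, -0.317, 0.1486]
tool_rot: [-2.24, 2.029, -0.158]
ft_force: [0.3, 0.2, 0.0]
grip_width: 0.268
t 22.6 p [ 0.4678 -0.317   0.1486] n 1 dist 0.0003 rot per row [-0.0005, 0.0003, 0.0009] tot [-0.001  0.     0.001]
[-0.01, 0.01, 0.02]
[0.513206048545169, -0.31261459216245446, 0.30046023346452183] [2.2720039040049707, -2.0589136675718684, -0.10055012241002483]
1 1 [[196.4  91.6]]
1 -1 [[386.5  97.7]]
-1 1 [[198.6 270.2]]
-1 -1 [[381.2 266.1]]
```

View pics/w11.png

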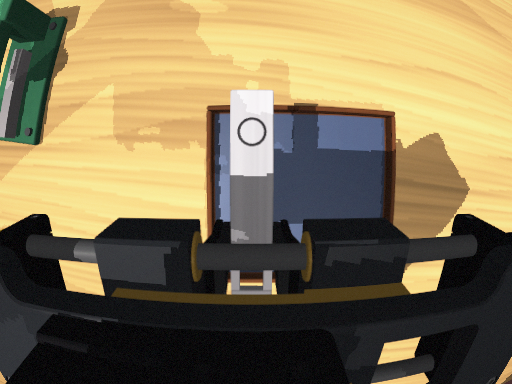

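Run:
```python
from h import *
ci=ctrl.camera_info("wrist"); CI["wrist"]=ci
sc=ctrl.get_image("scene"); cv2.imwrite("pics/s11.png",cv2.resize(sc[120:210,80:200],None,fx=6,fy=6,interpolation=cv2.INTER_CUBIC))
for w in (.0875,):
    ob=[("wrist",[w,.095,.022],(207,105)),("wrist",[w,-.095,.022],(395,113))]
    p,r=fit(ob,TRAY); print(p,r.round(1).tolist())
old=cv2.imread("pics/s10.png"); cv2.imwrite("pics/s11o.png",cv2.resize(old[120:210,80:200],None,fx=6,fy=6,interpolation=cv2.INTER_CUBIC))
```

```text
[ 0.48532011 -0.37714654  0.08386572] [[-0.2, -0.0], [0.3, -0.0]]
```

View pics/s11.png

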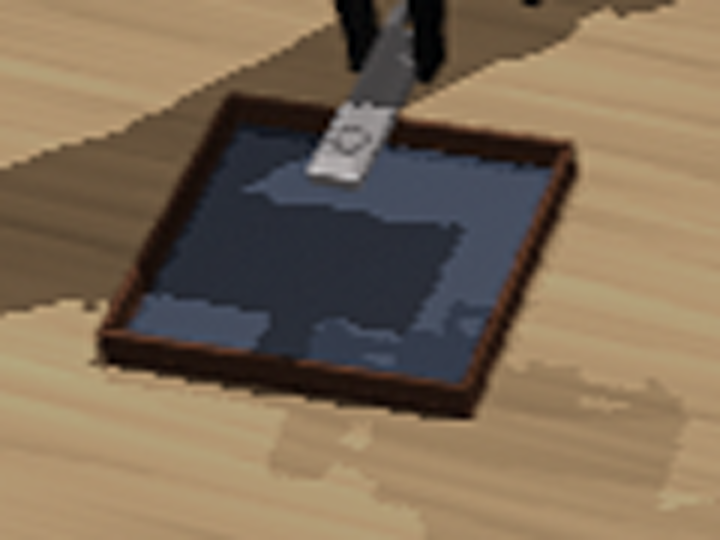

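View pics/s11o.png

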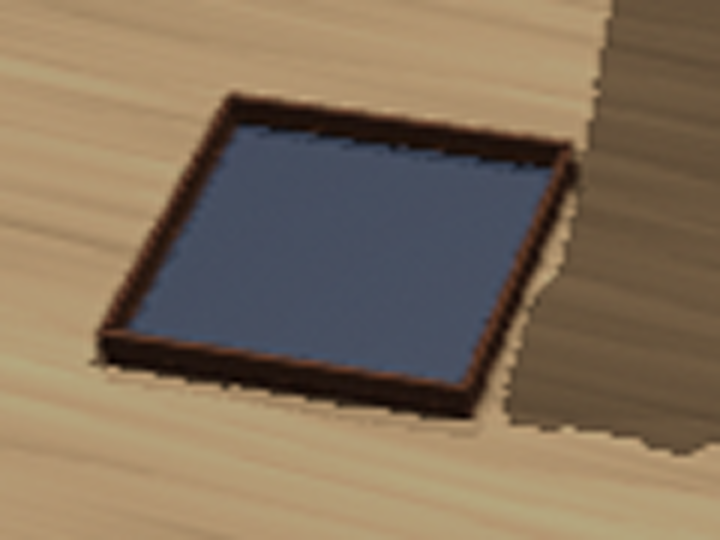

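Run:
```python
from h import *
CI["wrist"]=ctrl.camera_info("wrist")
c=lambda x,y:(80+(x+.5)/6-.5,120+(y+.5)/6-.5)
obs=[("scene",[sx*.0875,sy*.095,.022],c(*px)) for sx,sy,px in [(-1,-1,(230,95)),(-1,1,(573,146)),(1,1,(468,385)),(1,-1,(101,333))]]
print(fit(obs,TRAY))
ob=obs+[("wrist",[.0875,.095,.022],(207,105)),("wrist",[.0875,-.095,.022],(395,113))]
p,r=fit(ob,TRAY); print(p,r.round(1).tolist())
```

```text
(array([ 0.4875049 , -0.36646109,  0.10407744]), array([[-0.29360795, -0.65552932],
       [ 0.72315136, -0.98523282],
       [ 0.37723471,  1.040921  ],
       [-0.79228605,  0.24042729]]))
[ 0.48484674 -0.37235683  0.07836819] [[-0.6, -2.0], [-0.2, -1.3], [-2.2, 0.4], [-2.5, -1.6], [-1.6, -0.3], [-0.5, 0.0]]
```

Run:
```python
from h import *
i=cv2.imread("pics/w11.png").copy()
ci=ctrl.camera_info("wrist")
big=cv2.resize(i[80:250,190:420],None,fx=3.4,fy=3.4,interpolation=cv2.INTER_CUBIC)
for T,col in ((np.array([.4875,-.3665,.104]),(0,255,0)),(np.array([.4853,-.3771,.084]),(0,0,255))):
    t=np.linspace(-1,1,9)
    L=[world(T,[[s*.0875,.095*v,.022] for s in t]) for v in(1,-1)]+[world(T,[[.0875,.095*s,.022] for s in t])]
    for l in L:
        q=((proj("wrist",l,ci)-[190,80]+.5)*3.4-.5).round().astype(int); cv2.polylines(big,[q.reshape(-1,1,2)],False,col,1)
cv2.imwrite("pics/w11c.png",big)
```

```text
(no output)
```

View pics/w11c.png

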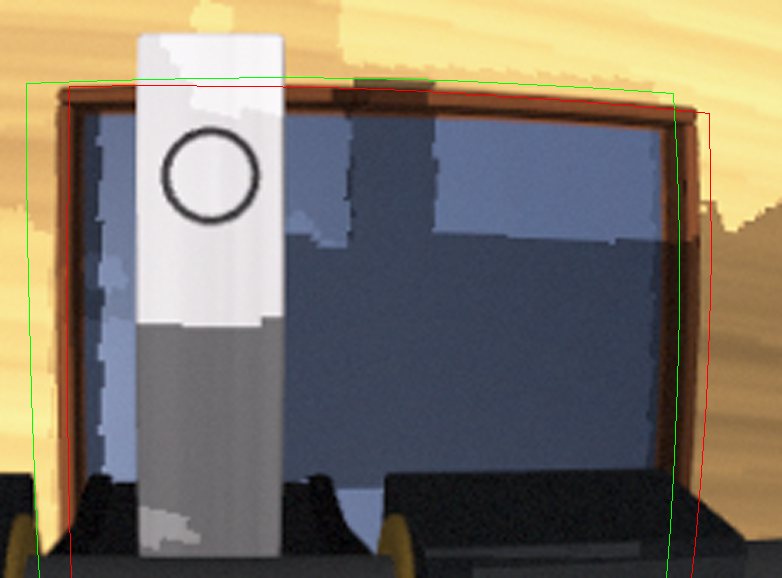

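```bash
sed -i 's/^TRAY=.*/TRAY=np.array([.486,-.373,.09])/' h.py
python3 - <<'E'
from h import *
plan(*intray(.043,.03),n=5)
E
```

```text
t 22.7 p [ 0.4662 -0.3222  0.1487] n 5 dist 0.1017 rot per row [0.0001, -0.0008, 0.0] tot [ 0.001 -0.004  0.   ]
[0.18, 0.58, 1.94]
[0.18, 0.58, 1.94]
[0.18, 0.58, 1.94]
[0.18, 0.58, 1.94]
[0.19, 0.58, 1.94]
```

```bash
python3 -m crank '{"dp":[[0,0.1,0],[0,0.3,0],[0,0.4,0],[0,0.5,0],[0,0,0],[0,0,0],[0,0,0],[0,0,0]],"delta_rot":[[0,0,0],[0,0,0],[0,0,0],[0,0,0],[0,0,0],[0,0,0],[0,0,0],[0,0,0]]}'
python3 - <<'E'
from h import *
ci=ctrl.camera_info("wrist")
i=ctrl.get_image("wrist")
print(ctrl.get_state()["position"])
np.save("ci12.npy",ci,allow_pickle=True)
big=cv2.resize(i[80:250,190:420],None,fx=3.4,fy=3.4,interpolation=cv2.INTER_CUBIC)
for T,col in ((np.array([.4875,-.3665,.104]),(0,255,0)),(np.array([.4853,-.3771,.084]),(0,0,255))):
    t=np.linspace(-1,1,9)
    L=[world(T,[[s*.0875,.095*v,.022] for s in t]) for v in(1,-1)]+[world(T,[[.0875,.095*s,.022] for s in t])]
    for l in L:
        q=((proj("wrist",l,ci)-[190,80]+.5)*3.4-.5).round().astype(int); cv2.polylines(big,[q.reshape(-1,1,2)],False,col,1)
cv2.imwrite("pics/w12c.png",big)
E
```

```text
time: 23.5
position: [0.4554, -0.3167, 0.1471]
tool_rot: [-2.239, 2.03, -0.159]
ft_force: [-0.1, 0.1, -1.0]
grip_width: 0.269
[ 0.45540062 -0.31669206  0.14701779]
```

View pics/w12c.png

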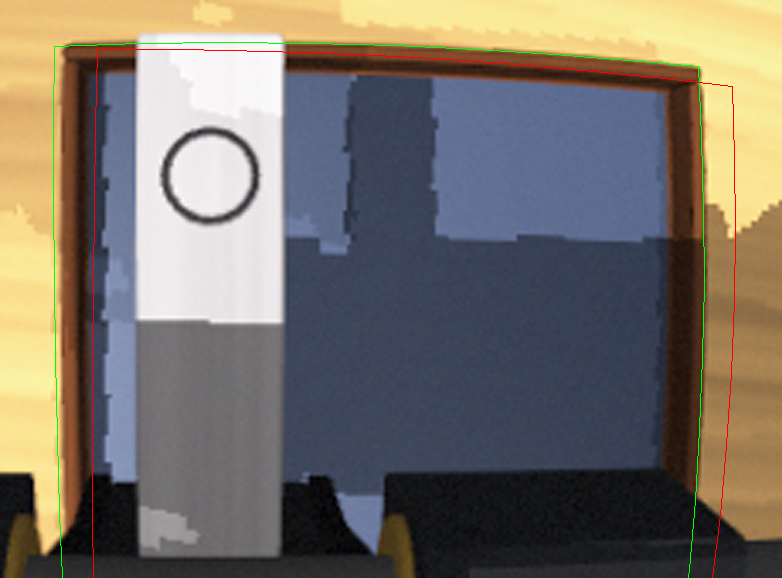

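```bash
sed -i 's/^TRAY=.*/TRAY=np.array([.4875,-.367,.10])/' h.py
python3 - <<'E'
from h import *
plan(*intray(.045,.03),n=5)
p,Rg=intray(.045,.0075); p0,_=intray(.045,.03); print(Rg.inv().apply(p-p0)*100,p)
E
```

```text
t 23.55 p [ 0.4554 -0.3167  0.147 ] n 5 dist 0.0991 rot per row [-0.0002, -0.0, -0.0004] tot [-0.001 -0.    -0.002]
[0.17, 0.34, 1.94]
[0.17, 0.34, 1.94]
[0.17, 0.34, 1.94]
[0.17, 0.34, 1.94]
[0.17, 0.34, 1.94]
[0.         0.34735522 2.22302594] [ 0.45441256 -0.32509388  0.02582617]
```

```bash
python3 -m crank '{"dp":[[0.2,0.3,1.9],[0.2,0.35,1.9],[0.2,0.35,1.9],[0.2,0.35,2],[0.1,0.35,2],[0,0,0],[0,0,0],[0,0,0]],"delta_rot":[[0,0,0],[0,0,0],[0,0,0],[0,0,0],[0,0,0],[0,0,0],[0,0,0],[0,0,0]]}'
python3 - <<'E'
from h import *
plan(*intray(.045,.0075),n=1); print(ctrl.get_state()["ft_force"])
cv2.imwrite("pics/w13.png",ctrl.get_image("wrist"))
E
```

```text
time: 24.35
position: [0.4552, -0.3264, 0.0498]
tool_rot: [-2.238, 2.03, -0.161]
ft_force: [0.2, 0.3, -1.7]
grip_width: 0.267
t 24.35 p [ 0.4552 -0.3264  0.0498] n 1 dist 0.024 rot per row [-0.0025, -0.0014, -0.0023] tot [-0.003 -0.001 -0.002]
[-0.14, 0.44, 2.35]
[ 0.21674723  0.33798446 -1.72666967]
```

View pics/w13.png

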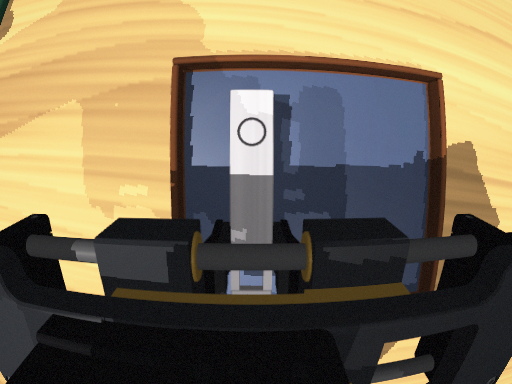

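```bash
python3 -m crank '{"dp":[[0,0.1,0.6],[0,0.1,0.6],[-0.1,0.1,0.5],[0,0.1,0.4],[0,0.05,0.2],[0,0,0],[0,0,0],[0,0,0]],"delta_rot":[[0,0,0],[0,0,0],[0,0,0],[0,0,0],[0,0,0],[0,0,0],[0,0,0],[0,0,0]]}'
python3 - <<'E'
from h import *
plan(*intray(.045,.0075),n=1); print(ctrl.get_state()["ft_force"])
E
```

```text
time: 25.2
position: [0.4533, -0.3246, 0.0254]
tool_rot: [-2.238, 2.03, -0.157]
ft_force: [-1.8, 2.6, 5.6]
grip_width: 0.267
t 25.2 p [ 0.4533 -0.3246  0.0254] n 1 dist 0.0013 rot per row [-0.0007, 0.0009, -0.0025] tot [-0.001  0.001 -0.003]
[0.06, -0.11, -0.03]
[-1.75076623  2.5930087   5.57115442]
```

Run:
```python
from h import *
sc=ctrl.get_image("scene"); cv2.imwrite("pics/s14.png",cv2.resize(sc[110:210,80:200],None,fx=6,fy=6,interpolation=cv2.INTER_CUBIC))
```

```text
(no output)
```

View pics/s14.png

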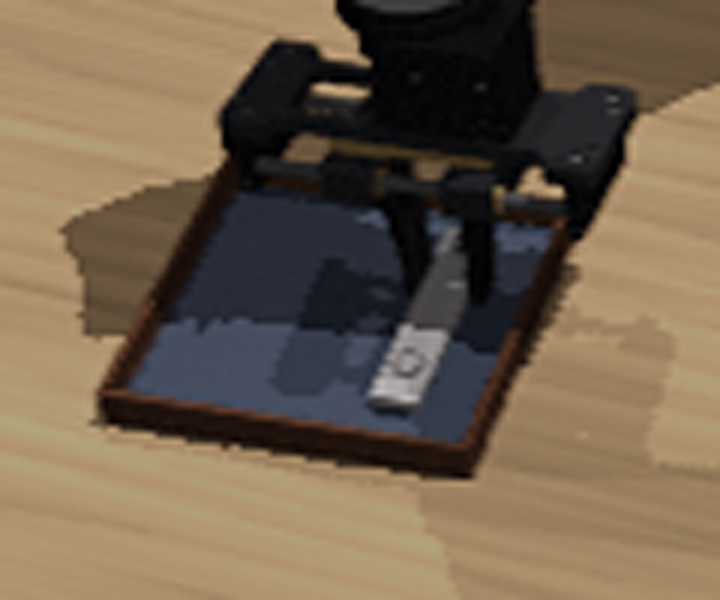

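Inside the tray and down on the floor, so I'm releasing it and going for the copper fob.

```bash
python3 -m crank '{"dp":[[0,0,0],[0,0,0],[0,0,0],[0,0,0],[0,0,0],[0,0,0],[0,0,-0.2],[0,0,-0.5]],"delta_rot":[[0,0,0],[0,0,0],[0,0,0],[0,0,0],[0,0,0],[0,0,0],[0,0,0],[0,0,0]]}' 4.2
python3 -m crank '{"dp":[[0,0,-1],[0,0,-2],[0,0,-3],[0,0,-3],[0,0,-3],[0,0,-3],[0,0,-3],[0,0,-3]],"delta_rot":[[0,0,0],[0,0,0],[0,0,0],[0,0,0],[0,0,0],[0,0,0],[0,0,0],[0,0,0]]}'
python3 - <<'E'
from h import *
cv2.imwrite("pics/w15.png",ctrl.get_image("wrist"))
plan(np.array([.52,.05,.30]),Rt(-.014,0),n=8)
E
```

```text
time: 26.05
position: [0.4512, -0.3243, 0.0311]
tool_rot: [-2.239, 2.031, -0.154]
ft_force: [-0.1, -0.1, -1.4]
grip_width: 0.484
time: 26.85
position: [0.419, -0.3283, 0.2412]
tool_rot: [-2.238, 2.031, -0.159]
ft_force: [-0.0, -0.2, 0.4]
grip_width: 0.482
t 26.9 p [ 0.4205 -0.3303  0.2467] n 8 dist 0.3968 rot per row [-0.0204, 0.0006, 0.0137] tot [-0.163  0.005  0.11 ]
[-4.61, -1.78, -0.4]
[-4.63, -1.71, -0.44]
[-4.66, -1.64, -0.48]
[-4.68, -1.56, -0.51]
[-4.7, -1.49, -0.55]
[-4.72, -1.41, -0.58]
[-4.74, -1.33, -0.61]
[-4.75, -1.26, -0.64]
```

View pics/w15.png

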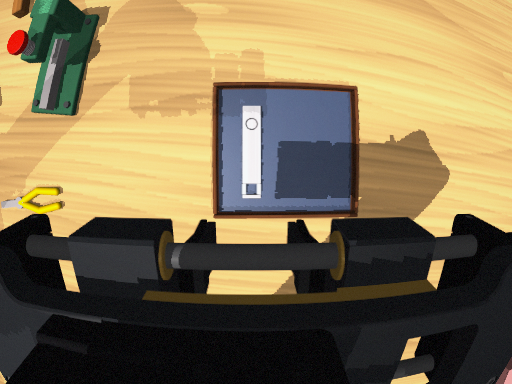

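```bash
python3 -m crank '{"dp":[[-4.6,-1.8,-0.4],[-4.6,-1.7,-0.4],[-4.6,-1.6,-0.5],[-4.7,-1.6,-0.5],[-4.7,-1.5,-0.5],[-4.7,-1.4,-0.6],[-4.7,-1.3,-0.6],[-4.7,-1.3,-0.6]],"delta_rot":[[-0.02,0,0.0137],[-0.02,0,0.0137],[-0.02,0,0.0137],[-0.02,0,0.0137],[-0.02,0,0.0137],[-0.02,0,0.0137],[-0.02,0,0.0137],[-0.02,0,0.0137]]}'
python3 - <<'E'
from h import *
p,Rg=grasp(.075,.10); print(p); plan(p+[0,0,.02],Rg,n=8)
E
```

```text
time: 27.7
position: [0.5192, 0.0516, 0.2942]
tool_rot: [-2.206, 2.234, 0.014]
ft_force: [1.4, -0.8, -0.6]
grip_width: 0.486
[0.64866354 0.354518   0.16852704]
t 27.7 p [0.5192 0.0516 0.2942] n 8 dist 0.3459 rot per row [-0.0619, 0.0009, 0.0004] tot [-0.495  0.008  0.003]
[-3.8, -1.58, 1.34]
[-3.8, -1.66, 1.24]
[-3.8, -1.73, 1.13]
[-3.8, -1.79, 1.02]
[-3.8, -1.85, 0.9]
[-3.8, -1.9, 0.78]
[-3.81, -1.94, 0.66]
[-3.81, -1.98, 0.54]
```

```bash
python3 -m crank '{"dp":[[-3.8,-1.6,1.3],[-3.8,-1.7,1.2],[-3.8,-1.7,1.1],[-3.8,-1.8,1],[-3.8,-1.9,0.9],[-3.8,-1.9,0.8],[-3.8,-1.9,0.7],[-3.8,-2,0.5]],"delta_rot":[[-0.062,0.001,0],[-0.062,0.001,0],[-0.062,0.001,0],[-0.062,0.001,0],[-0.062,0.001,0],[-0.062,0.001,0],[-0.062,0.001,0],[-0.062,0.001,0]]}'
python3 - <<'E'
from h import *
plan(*grasp(.075,.06),n=3)
print(ctrl.get_state()["joint_positions"])
E
```

```text
time: 28.5
position: [0.6492, 0.3541, 0.189]
tool_rot: [1.931, -1.951, -0.5]
ft_force: [2.5, 1.1, 1.4]
grip_width: 0.482
t 28.5 p [0.6492 0.3541 0.189 ] n 3 dist 0.0566 rot per row [0.0006, -0.0006, 0.0012] tot [ 0.002 -0.002  0.003]
[-0.02, 0.06, 1.89]
[-0.02, 0.06, 1.89]
[-0.01, 0.06, 1.89]
[-0.40424411  0.94121471 -0.08923525  0.68726937 -0.1659661   1.95984613
 -2.08245282]
```

```bash
python3 -m crank '{"dp":[[0,0.1,1.9],[0,0,1.9],[0,0,1.9],[0,0,0],[0,0,0],[0,0,0],[0,0,0],[0,0,0]],"delta_rot":[[0,0,0],[0,0,0],[0,0,0],[0,0,0],[0,0,0],[0,0,0],[0,0,0],[0,0,0]]}'
python3 - <<'E'
from h import *
plan(*grasp(.075,.06),n=1); plan(*grasp(.075,.0),n=1)
ci=ctrl.camera_info("wrist")
cv2.imwrite("pics/w16.png",ctrl.get_image("wrist"))
for nm,b in dict(ring=board(-.038,.075,.018),end=board(-.062,.075,.018),BR=board(-.075,.1075,0),BL=board(-.075,-.1075,0)).items(): print(nm,proj("wrist",world(EASEL,b),ci).round(1))
E
```

```text
time: 29.3
position: [0.6212, 0.3534, 0.1405]
tool_rot: [1.934, -1.953, -0.499]
ft_force: [0.6, -0.1, 0.0]
grip_width: 0.482
t 29.3 p [0.6212 0.3534 0.1405] n 1 dist 0.0018 rot per row [-0.0011, -0.0005, 0.0041] tot [-0.001 -0.001  0.004]
[-0.15, 0.06, 0.07]
t 29.3 p [0.6212 0.3534 0.1405] n 1 dist 0.0608 rot per row [-0.0011, -0.0005, 0.0041] tot [-0.001 -0.001  0.004]
[-0.16, 1.76, 5.82]
ring [[249. 153.]]
end [[249.2 122.7]]
BR [[211. 114.]]
BL [[437.4 124.8]]
```

View pics/w16.png

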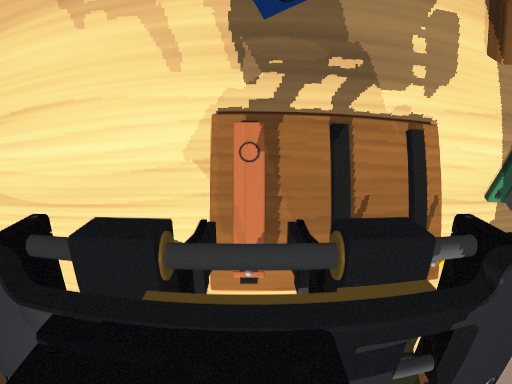

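```bash
python3 -m crank '{"dp":[[-0.1,0.35,1.2],[-0.05,0.35,1.2],[0,0.35,1.2],[0,0.35,1.1],[0,0.35,1.1],[0,0,0],[0,0,0],[0,0,0]],"delta_rot":[[0,0,0],[0,0,0],[0,0,0],[0,0,0],[0,0,0],[0,0,0],[0,0,0],[0,0,0]]}'
python3 - <<'E'
from h import *
plan(*grasp(.075,.0),n=1); print(ctrl.get_state()["ft_force"])
E
```

```text
time: 30.15
position: [0.578, 0.3554, 0.0974]
tool_rot: [1.933, -1.952, -0.5]
ft_force: [0.4, 0.8, -0.5]
grip_width: 0.48
t 30.15 p [0.578  0.3554 0.0974] n 1 dist 0.0004 rot per row [-0.0, -0.0009, 0.004] tot [-0.    -0.001  0.004]
[-0.01, 0.02, -0.03]
[ 0.39997314  0.75606844 -0.45837393]
```

```bash
python3 -m crank '{"dp":[[0,0,0],[0,0,0],[0,0,0],[0,0,0],[0,0,0],[0,0,0],[0,0,0],[0,0,0]],"delta_rot":[[0,0,0],[0,0,0],[0,0,0],[0,0,0],[0,0,0],[0,0,0],[0,0,0],[0,0,0]]}' 1.5 45
python3 -m crank '{"dp":[[0,-0.14,-0.48],[0,-0.28,-0.96],[0,-0.28,-0.96],[0,-0.28,-0.96],[0,-0.28,-0.96],[0,-0.28,-0.96],[0,0,0],[0,0,0]],"delta_rot":[[0,0,0],[0,0,0],[0,0,0],[0,0,0],[0,0,0],[0,0,0],[0,0,0],[0,0,0]]}'
python3 - <<'E'
from h import *
s=ctrl.get_state();print(s["ft_force"],s["position"],s["grip_width"])
cv2.imwrite("pics/w17.png",ctrl.get_image("wrist"))
plan(np.array([.60,.31,.25]),Rt(-.03,.2),n=4)
E
```

```text
time: 30.95
position: [0.5775, 0.3555, 0.0969]
tool_rot: [1.933, -1.952, -0.5]
ft_force: [0.3, 0.1, 0.1]
grip_width: 0.266
time: 31.75
position: [0.6162, 0.3548, 0.1354]
tool_rot: [1.932, -1.951, -0.5]
ft_force: [-0.9, -0.3, -1.3]
grip_width: 0.266
[-0.8898223  -0.27556368 -1.33888219] [0.61619814 0.35484867 0.13539055] 0.2661074063217574
t 31.8 p [0.6158 0.3549 0.1352] n 4 dist 0.1243 rot per row [0.0754, -0.0017, 0.0049] tot [ 0.302 -0.007  0.019]
[1.13, 1.72, -2.33]
[1.13, 1.53, -2.46]
[1.13, 1.34, -2.57]
[1.13, 1.13, -2.66]
```

View pics/w17.png

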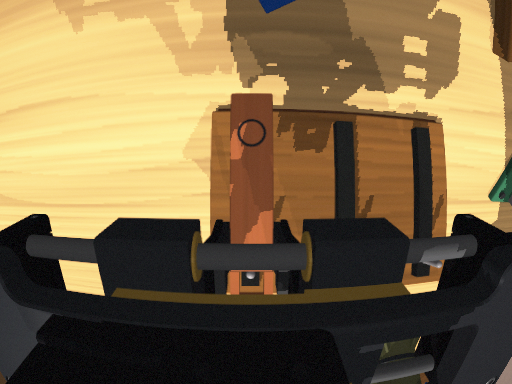

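```bash
python3 -m crank '{"dp":[[0.3,1.7,-2.4],[1,1.5,-2.5],[1.2,1.3,-2.6],[1.2,1.1,-2.6],[0,0,0],[0,0,0],[0,0,0],[0,0,0]],"delta_rot":[[0.074,0,0.005],[0.074,0,0.005],[0.074,0,0.005],[0.074,0,0.005],[0,0,0],[0,0,0],[0,0,0],[0,0,0]]}'
python3 - <<'E'
from h import *
p,Rg=place(-.026,.285,.011,xo=-.106,zb=.16); 
plan(p,Rg,n=10)
E
```

```text
time: 32.6
position: [0.6017, 0.3184, 0.2483]
tool_rot: [2.078, -2.139, -0.216]
ft_force: [-0.2, -0.4, -1.4]
grip_width: 0.268
t 32.6 p [0.6017 0.3184 0.2483] n 10 dist 0.3575 rot per row [0.0494, -0.0006, 0.005] tot [ 0.494 -0.006  0.05 ]
[3.25, 1.1, 1.01]
[3.25, 1.14, 0.96]
[3.26, 1.17, 0.9]
[3.27, 1.19, 0.84]
[3.27, 1.22, 0.78]
[3.28, 1.24, 0.71]
[3.28, 1.25, 0.65]
[3.29, 1.27, 0.59]
[3.3, 1.28, 0.52]
[3.3, 1.29, 0.46]
```

```bash
python3 -m crank '{"dp":[[4,1.4,1.2],[4.1,1.4,1.2],[4.1,1.5,1.1],[4.1,1.5,1],[4.1,1.5,0.9],[4.1,1.6,0.8],[4.1,1.6,0.7],[4.1,1.6,0.6]],"delta_rot":[[0.0617,-0.0007,0.0062],[0.0617,-0.0007,0.0062],[0.0617,-0.0007,0.0062],[0.0617,-0.0007,0.0062],[0.0617,-0.0007,0.0062],[0.0617,-0.0007,0.0062],[0.0617,-0.0007,0.0062],[0.0617,-0.0007,0.0062]]}'
python3 -m crank '{"dp":[[0,0,0],[0,0,0],[0,0,0],[0,0,0],[0,0,0],[0,0,0],[0,0,0],[0,0,0]],"delta_rot":[[0,0,0],[0,0,0],[0,0,0],[0,0,0],[0,0,0],[0,0,0],[0,0,0],[0,0,0]]}'
python3 - <<'E'
from h import *
cv2.imwrite("pics/w18.png",ctrl.get_image("wrist")); cv2.imwrite("pics/s18.png",ctrl.get_image("scene"))
a=(-.026,.285,.011)
p,Rg=place(*a,xo=-.088,zb=.042); plan(p,Rg,n=4)
E
```

```text
time: 33.4
position: [0.4633, -0.0039, 0.1744]
tool_rot: [-1.989, 2.15, -0.312]
ft_force: [0.6, -1.5, -0.1]
grip_width: 0.268
time: 34.2
position: [0.4648, -0.0023, 0.176]
tool_rot: [-1.989, 2.149, -0.311]
ft_force: [-0.2, 0.5, -1.7]
grip_width: 0.272
t 34.3 p [ 0.4648 -0.0024  0.1761] n 4 dist 0.1207 rot per row [-0.001, 0.0004, -0.0001] tot [-0.004  0.001 -0.001]
[0.02, 0.44, 2.98]
[0.02, 0.44, 2.99]
[0.02, 0.44, 2.99]
[0.02, 0.43, 2.99]
```

View pics/w18.png

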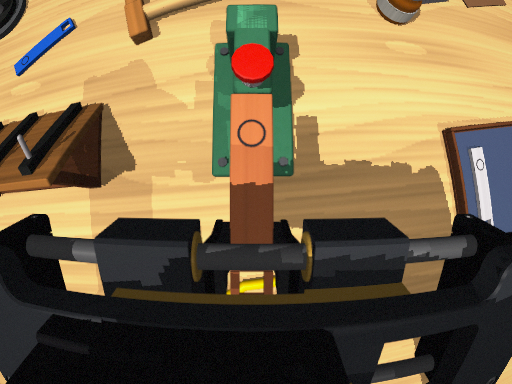

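View pics/s18.png

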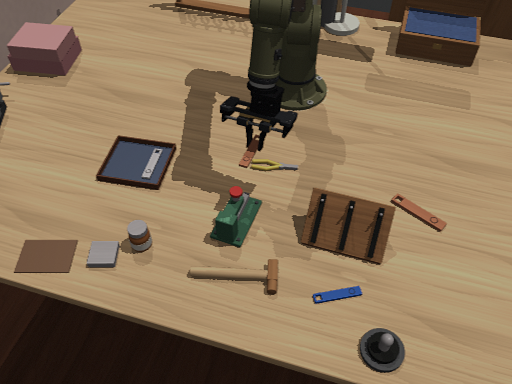

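Copper is held properly, with its ring at (252,133), and silver lies in the tray. Next: down and slide in.

```bash
python3 -m crank '{"dp":[[0,0.4,3],[0,0.4,3],[0,0.4,2.9],[0.1,0.4,2],[0,0.15,1],[0,0,0],[0,0,0],[0,0,0]],"delta_rot":[[0,0,0],[0,0,0],[0,0,0],[0,0,0],[0,0,0],[0,0,0],[0,0,0],[0,0,0]]}'
python3 - <<'E'
from h import *
a=(-.026,.285,.011)
p,Rg=place(*a,xo=-.036,zb=.041); plan(p,Rg,n=6)
s=ctrl.get_state();print(s["ft_force"],s["grip_width"])
cv2.imwrite("pics/w19.png",ctrl.get_image("wrist"))
E
```

```text
time: 35.1
position: [0.4829, -0.0044, 0.0585]
tool_rot: [-1.987, 2.147, -0.313]
ft_force: [1.0, -0.4, -1.8]
grip_width: 0.27
t 35.1 p [ 0.4829 -0.0044  0.0585] n 6 dist 0.0508 rot per row [-0.0011, 0.0003, -0.0001] tot [-0.007  0.002 -0.001]
[0.0, -0.8, 0.29]
[0.0, -0.8, 0.29]
[0.0, -0.8, 0.29]
[0.0, -0.8, 0.29]
[0.0, -0.8, 0.29]
[0.0, -0.8, 0.29]
[ 1.03887591 -0.38008902 -1.83971792] 0.2702367734174935
```

View pics/w19.png

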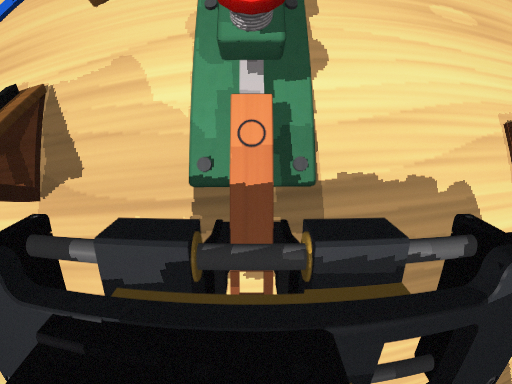

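```bash
python3 -m crank '{"dp":[[0,-0.8,0.27],[0,-0.8,0.27],[0,-0.8,0.27],[0,-0.8,0.27],[0,-0.8,0.27],[0,-0.8,0.27],[0,0,0],[0,0,0]],"delta_rot":[[0,0,0],[0,0,0],[0,0,0],[0,0,0],[0,0,0],[0,0,0],[0,0,0],[0,0,0]]}'
python3 - <<'E'
from h import *
a=(-.026,.285,.011)
p,Rg=place(*a,xo=-.036,zb=.0325); plan(p,Rg,n=1)
s=ctrl.get_state();print(s["ft_force"],s["grip_width"])
E
```

```text
time: 35.95
position: [0.5321, -0.0086, 0.0548]
tool_rot: [-1.989, 2.15, -0.311]
ft_force: [-0.3, 0.5, -1.8]
grip_width: 0.269
t 35.95 p [ 0.5321 -0.0086  0.0548] n 1 dist 0.0079 rot per row [-0.0032, 0.0012, -0.0008] tot [-0.003  0.001 -0.001]
[-0.02, 0.08, 0.79]
[-0.26914045  0.47595608 -1.75106337] 0.2686626293946849
```

```bash
python3 -m crank '{"dp":[[0,0.03,0.2],[0,0.05,0.2],[0,0,0.15],[0,0,0.15],[0,0,0.1],[0,0,0.05],[0,0,0],[0,0,0]],"delta_rot":[[0,0,0],[0,0,0],[0,0,0],[0,0,0],[0,0,0],[0,0,0],[0,0,0],[0,0,0]]}'
python3 - <<'E'
from h import *
a=(-.026,.285,.011)
p,Rg=place(*a,xo=-.036,zb=.032); plan(p,Rg,n=1)
s=ctrl.get_state();print(s["ft_force"],s["grip_width"])
cv2.imwrite("pics/w20.png",ctrl.get_image("wrist"))
E
```

```text
time: 36.75
position: [0.5339, -0.0086, 0.0469]
tool_rot: [-1.989, 2.149, -0.311]
ft_force: [0.2, 1.4, -1.7]
grip_width: 0.269
t 36.75 p [ 0.5339 -0.0086  0.0469] n 1 dist 0.0005 rot per row [-0.0042, 0.0014, -0.0007] tot [-0.004  0.001 -0.001]
[-0.01, 0.05, 0.02]
[ 0.18320524  1.35730002 -1.68153293] 0.2687788403624564
```

View pics/w20.png

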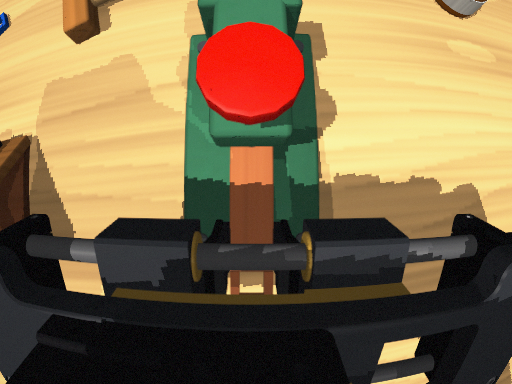

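```bash
python3 -m crank '{"dp":[[0,0,0.05],[0,0,0],[0,0,0],[0,0,0],[0,0,0],[0,0,0],[0,0,0],[0,0,0]],"delta_rot":[[0,0,0],[0,0,0],[0,0,0],[0,0,0],[0,0,0],[0,0,0],[0,0,0],[0,0,0]]}'
python3 -m crank '{"dp":[[0,0,0],[0,0,0],[0,0,0],[0,0,0],[0,0,0],[0,0,0],[0,0,0],[0,0,0]],"delta_rot":[[0,0,0],[0,0,0],[0,0,0],[0,0,0],[0,0,0],[0,0,0],[0,0,0],[0,0,0]]}' 4.2
python3 -m crank '{"dp":[[0,0,-0.5],[0,0,-1],[0,0,-1.5],[0,0,-2.5],[0,0.5,-3],[0,0.5,-3],[0,0.5,-3],[0,0,-1]],"delta_rot":[[0,0,0],[0,0,0],[0,0,0],[0,0,0],[0,0,0],[0,0,0],[0,0,0],[0,0,0]]}'
python3 -m crank '{"dp":[[0,0,0],[0,0,0],[0,0,0],[0,0,0],[0,0,0],[0,0,0],[0,0,0],[0,0,0]],"delta_rot":[[0,0,0],[0,0,0],[0,0,0],[0,0,0],[0,0,0],[0,0,0],[0,0,0],[0,0,0]]}'
python3 - <<'E'
from h import *
s=ctrl.get_state();print(s["ft_force"],s["grip_width"],s["position"])
ci=ctrl.camera_info("wrist")
cv2.imwrite("pics/w21.png",ctrl.get_image("wrist"))
for P in([0,0,.122],[-.015,.0,.09],[-.096,.012,.04],[-.096,-.012,.04],[-.08,.045,.012],[-.08,-.045,.012]): print(P,proj("wrist",world(PRESS,P),ci).round(1))
p=world(PRESS,[0,0,.17])[0]; plan(p,Rt(PRESS[2],0),n=4)
E
```

```text
time: 37.6
position: [0.534, -0.0086, 0.0463]
tool_rot: [-1.989, 2.149, -0.311]
ft_force: [0.6, -0.3, -1.4]
grip_width: 0.27
time: 38.4
position: [0.5341, -0.0086, 0.0463]
tool_rot: [-1.989, 2.149, -0.311]
ft_force: [0.1, 0.9, -0.1]
grip_width: 0.482
time: 39.2
position: [0.4762, -0.0041, 0.1946]
tool_rot: [-1.985, 2.145, -0.316]
ft_force: [0.8, -0.1, 0.1]
grip_width: 0.487
time: 40.0
position: [0.4756, -0.0043, 0.1905]
tool_rot: [-1.989, 2.149, -0.311]
ft_force: [-0.3, 0.3, 0.6]
grip_width: 0.482
[-0.25978553  0.32802603  0.63149967] 0.482004506023498 [ 0.47563394 -0.00432509  0.19050808]
[0, 0, 0.122] [[250.5  81.8]]
[-0.015, 0.0, 0.09] [[250.6 111. ]]
[-0.096, 0.012, 0.04] [[239.1 201.9]]
[-0.096, -0.012, 0.04] [[262.3 201.9]]
[-0.08, 0.045, 0.012] [[211.1 188. ]]
[-0.08, -0.045, 0.012] [[290.4 187.9]]
t 40.05 p [ 0.4756 -0.0043  0.1906] n 4 dist 0.1248 rot per row [-0.0723, 0.0004, -0.0001] tot [-0.289  0.001 -0.   ]
[-0.01, -2.8, 1.37]
[-0.01, -2.89, 1.16]
[-0.01, -2.97, 0.95]
[-0.01, -3.03, 0.74]
```

View pics/w21.png

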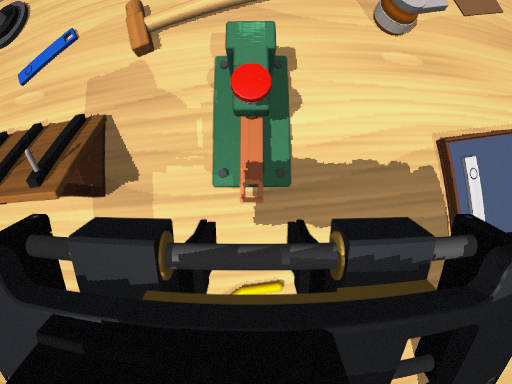

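```bash
python3 -m crank '{"dp":[[0,-2.8,1.4],[0,-2.9,1.2],[0,-3,1],[0,-3,0.7],[0,0,0],[0,0,0],[0,0,0],[0,0,0]],"delta_rot":[[-0.072,0,0],[-0.072,0,0],[-0.072,0,0],[-0.072,0,0],[0,0,0],[0,0,0],[0,0,0],[0,0,0]]}' 0 20
python3 - <<'E'
from h import *
p=world(PRESS,[0,0,.143])[0]; plan(p,Rt(PRESS[2],0),n=1)
E
```

```text
time: 40.85
position: [0.5979, -0.0137, 0.1709]
tool_rot: [-2.131, 2.302, -0.001]
ft_force: [-0.2, -0.1, 0.5]
grip_width: 0.004
t 40.85 p [ 0.5979 -0.0137  0.1709] n 1 dist 0.0279 rot per row [-0.0035, 0.0024, -0.0001] tot [-0.003  0.002 -0.   ]
[-0.01, -0.04, 2.79]
```

```bash
python3 -m crank '{"dp":[[0,-0.05,1],[0,0,1],[0,0,0.9],[0,0,0.5],[0,0,0.4],[0,0,0.4],[0,0,0.3],[0,0,0.1]],"delta_rot":[[0,0,0],[0,0,0],[0,0,0],[0,0,0],[0,0,0],[0,0,0],[0,0,0],[0,0,0]]}'
python3 -m crank '{"dp":[[0,0,0.1],[0,0,0.05],[0,0,0.05],[0,0,0],[0,0,0],[0,0,0],[0,0,0],[0,0,0]],"delta_rot":[[0,0,0],[0,0,0],[0,0,0],[0,0,0],[0,0,0],[0,0,0],[0,0,0],[0,0,0]]}'
```

```text
time: 41.65
position: [0.5986, -0.0137, 0.1254]
tool_rot: [-2.133, 2.304, 0.002]
ft_force: [-9.1, 0.6, 18.2]
grip_width: 0.004
time: 42.45
position: [0.5987, -0.0137, 0.1253]
tool_rot: [-2.132, 2.304, 0.002]
ft_force: [-11.0, 0.4, 22.9]
grip_width: 0.003
```

At its stop again (z 0.1253, force 18 → 23 N). Retracting and checking.

```bash
python3 -m crank '{"dp":[[0,0,-0.3],[0,0,-0.5],[0,0,-1],[0,0,-2],[0,0,-2.5],[0,2,-2],[0,3,-1],[0,3,0]],"delta_rot":[[0,0,0],[0,0,0],[0,0,0],[0,0,0],[0,0,0],[0,0,0],[0,0,0],[0,0,0]]}' 
python3 -m crank '{"dp":[[0,3,0],[0,1.8,0],[0,0,0],[0,0,0],[0,0,0],[0,0,0],[0,0,0],[0,0,0]],"delta_rot":[[0.07,0,0],[0.07,0,0],[0.07,0,0],[0.07,0,0],[0,0,0],[0,0,0],[0,0,0],[0,0,0]]}' 4.2
python3 - <<'E'
from h import *
ci=ctrl.camera_info("wrist")
cv2.imwrite("pics/w22.png",ctrl.get_image("wrist"))
for P in([0,0,.122],[-.096,.012,.04],[-.096,-.012,.04],[-.08,.045,.012],[-.08,-.045,.012]): print(P,proj("wrist",world(PRESS,P),ci).round(1))
p,Rg=place(-.026,.15,.0145); zt=Rg.apply([0,0,1])
plan(p-.08*zt,Rg,n=4)
E
```

```text
time: 43.25
position: [0.5193, -0.0077, 0.2154]
tool_rot: [-2.131, 2.303, -0.002]
ft_force: [-0.5, 0.1, 0.4]
grip_width: 0.003
time: 44.05
position: [0.4721, -0.0041, 0.2129]
tool_rot: [-1.993, 2.155, -0.302]
ft_force: [-0.0, 1.1, -0.1]
grip_width: 0.477
[0, 0, 0.122] [[250.4  86.8]]
[-0.096, 0.012, 0.04] [[239.8 197.5]]
[-0.096, -0.012, 0.04] [[261.5 197.5]]
[-0.08, 0.045, 0.012] [[213.5 184.6]]
[-0.08, -0.045, 0.012] [[287.9 184.5]]
t 44.1 p [ 0.472  -0.0041  0.2128] n 4 dist 0.0976 rot per row [-0.0325, 0.0003, -0.0002] tot [-0.13   0.001 -0.001]
[-0.01, -0.64, 2.35]
[-0.01, -0.72, 2.33]
[-0.01, -0.79, 2.31]
[-0.01, -0.87, 2.28]
```

View pics/w22.png

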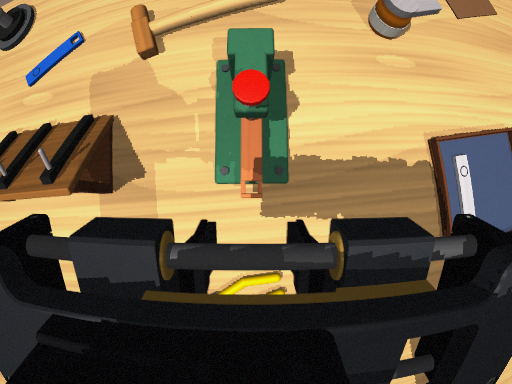

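Copper is still in place, with its eye end at row ≈ 197 as predicted. I'm picking it up the same way as silver.

```bash
python3 -m crank '{"dp":[[0,-0.65,2.4],[0,-0.7,2.35],[0,-0.8,2.3],[0,-0.9,2.3],[0,0,0],[0,0,0],[0,0,0],[0,0,0]],"delta_rot":[[-0.0325,0,0],[-0.0325,0,0],[-0.0325,0,0],[-0.0325,0,0],[0,0,0],[0,0,0],[0,0,0],[0,0,0]]}' 
python3 -m crank '{"dp":[[0,0,1.8],[0,0,1.8],[0,0,1.8],[0,0,1.5],[0,0.05,1.2],[0,0,0],[0,0,0],[0,0,0]],"delta_rot":[[0,0,0],[0,0,0],[0,0,0],[0,0,0],[0,0,0],[0,0,0],[0,0,0],[0,0,0]]}'
python3 - <<'E'
from h import *
p,Rg=place(-.026,.15,.0145)
plan(p,Rg,n=1); print(ctrl.get_state()["ft_force"])
E
python3 -m crank '{"dp":[[0,0,0],[0,0,0],[0,0,0],[0,0,0],[0,0,0],[0,0,0],[0,0,0],[0,0,0]],"delta_rot":[[0,0,0],[0,0,0],[0,0,0],[0,0,0],[0,0,0],[0,0,0],[0,0,0],[0,0,0]]}' 1.5 45
```

```text
time: 44.9
position: [0.5227, -0.0077, 0.1302]
tool_rot: [-2.059, 2.225, -0.168]
ft_force: [-0.2, 0.2, 0.2]
grip_width: 0.486
time: 45.7
position: [0.5349, -0.0085, 0.0499]
tool_rot: [-2.059, 2.225, -0.169]
ft_force: [0.2, 0.7, 0.2]
grip_width: 0.485
t 45.7 p [ 0.5349 -0.0085  0.0499] n 1 dist 0.0007 rot per row [-0.003, 0.0019, -0.0004] tot [-0.003  0.002 -0.   ]
[0.01, 0.04, -0.05]
[0.15489902 0.69557736 0.18544331]
time: 46.5
position: [0.5344, -0.0086, 0.049]
tool_rot: [-2.06, 2.226, -0.167]
ft_force: [-1.2, -0.1, 4.8]
grip_width: 0.263
```

```bash
python3 -m crank '{"dp":[[0,-0.06,-0.4],[0,-0.06,-0.4],[0,1,-0.15],[0,1.5,-0.22],[0,1.5,-0.22],[0,1.5,-0.22],[0,1.3,-0.2],[0,-0.2,-1.5]],"delta_rot":[[0,0,0],[0,0,0],[0,0,0],[0,0,0],[0,0,0],[0,0,0],[0,0,0],[0,0,0]]}' 
python3 -m crank '{"dp":[[0,-0.4,-3],[0,-0.4,-3],[0,-0.4,-3],[0,0,0],[0,0,0],[0,0,0],[0,0,0],[0,0,0]],"delta_rot":[[0,0,0],[0,0,0],[0,0,0],[0,0,0],[0,0,0],[0,0,0],[0,0,0],[0,0,0]]}'
python3 - <<'E'
from h import *
s=ctrl.get_state();print(s["ft_force"],s["grip_width"],s["position"])
cv2.imwrite("pics/w23.png",ctrl.get_image("wrist"))
plan(*intray(-.035,.13),n=10)
E
```

```text
time: 47.3
position: [0.4607, -0.0033, 0.0693]
tool_rot: [-2.065, 2.23, -0.16]
ft_force: [0.3, -0.5, -2.4]
grip_width: 0.271
time: 48.1
position: [0.4629, -0.0034, 0.1613]
tool_rot: [-2.062, 2.228, -0.165]
ft_force: [-0.4, 0.9, -1.4]
grip_width: 0.27
[-0.40702391  0.93554196 -1.44228723] 0.26967551834152137 [ 0.46291002 -0.00338548  0.1612893 ]
t 48.15 p [ 0.4631 -0.0034  0.1615] n 10 dist 0.4015 rot per row [0.0006, -0.0026, -0.0175] tot [ 0.006 -0.026 -0.175]
[4.0, -0.28, 0.17]
[4.01, -0.21, 0.16]
[4.01, -0.14, 0.15]
[4.01, -0.07, 0.14]
[4.01, 0.0, 0.13]
[4.01, 0.07, 0.12]
[4.01, 0.14, 0.11]
[4.01, 0.21, 0.1]
[4.0, 0.28, 0.09]
[4.0, 0.35, 0.08]
```

View pics/w23.png

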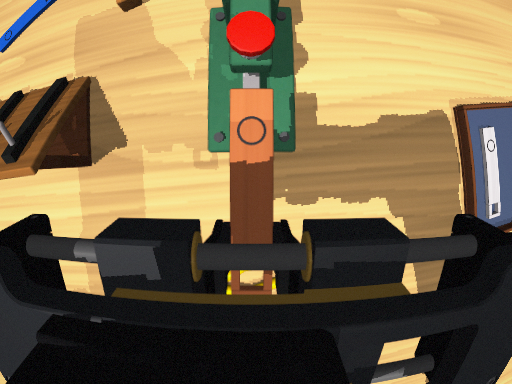

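```bash
python3 -m crank '{"dp":[[4,-0.3,0],[4,-0.2,0],[4,-0.1,0],[4,-0.1,0],[4,0,0],[4,0.1,0],[4,0.1,0],[4,0.2,0]],"delta_rot":[[0.0006,-0.0026,-0.0175],[0.0006,-0.0026,-0.0175],[0.0006,-0.0026,-0.0175],[0.0006,-0.0026,-0.0175],[0.0006,-0.0026,-0.0175],[0.0006,-0.0026,-0.0175],[0.0006,-0.0026,-0.0175],[0.0006,-0.0026,-0.0175]]}' 
python3 -m crank '{"dp":[[4,0.3,0],[4,0.3,0],[0,0,0],[0,0,0],[0,0,0],[0,0,0],[0,0,0],[0,0,0]],"delta_rot":[[0.0006,-0.0026,-0.0175],[0.0006,-0.0026,-0.0175],[0,0,0],[0,0,0],[0,0,0],[0,0,0],[0,0,0],[0,0,0]]}'
python3 - <<'E'
from h import *
plan(*intray(-.035,.13),n=1)
ci=ctrl.camera_info("wrist"); print(ci["xyz"].tolist(),ci["orientation"].tolist())
i=ctrl.get_image("wrist"); cv2.imwrite("pics/w24.png",i)
x0,y0=110,60
big=cv2.resize(i[y0:260,x0:390],None,fx=2.8,fy=2.8,interpolation=cv2.INTER_CUBIC)
t=np.linspace(-1,1,9)
for l in [world(TRAY,[[s*.0875,.095*v,.022] for s in t]) for v in(1,-1)]+[world(TRAY,[[.0875,.095*s,.022] for s in t])]:
    q=((proj("wrist",l,ci)-[x0,y0]+.5)*2.8-.5).round().astype(int); cv2.polylines(big,[q.reshape(-1,1,2)],False,(0,255,0),1)
cv2.imwrite("pics/w24c.png",big)
cv2.imwrite("pics/s24.png",cv2.resize(ctrl.get_image("scene")[110:210,80:200],None,fx=6,fy=6,interpolation=cv2.INTER_CUBIC))
E
```

```text
time: 48.95
position: [0.4615, -0.3251, 0.1623]
tool_rot: [-2.207, 2.067, -0.161]
ft_force: [0.2, 0.9, -1.9]
grip_width: 0.268
time: 49.75
position: [0.4621, -0.4029, 0.1618]
tool_rot: [-2.24, 2.025, -0.16]
ft_force: [0.7, -0.3, -1.7]
grip_width: 0.265
t 49.75 p [ 0.4621 -0.4029  0.1618] n 1 dist 0.0136 rot per row [-0.003, 0.0007, 0.0009] tot [-0.003  0.001  0.001]
[0.18, 0.2, 1.34]
[0.5071688564208734, -0.39854466680624284, 0.31383908664310667] [2.2759279980090747, -2.0576659520353355, -0.09842341664503461]
```

View pics/w24c.png

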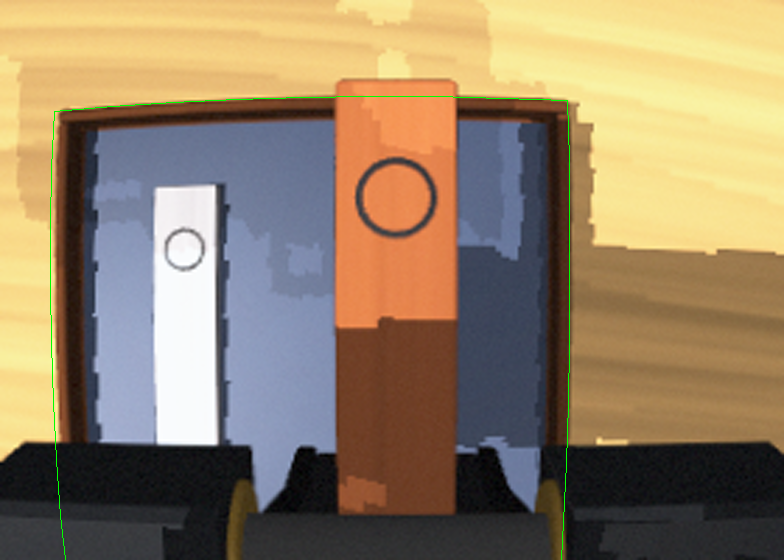

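View pics/s24.png

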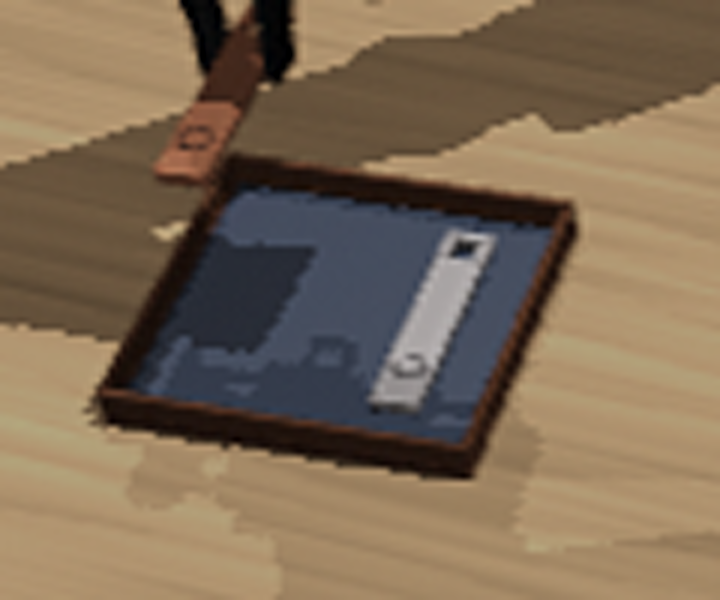

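Run:
```python
from h import *
plan(*intray(-.035,.03),n=6)
```

```text
t 49.85 p [ 0.4619 -0.4034  0.1618] n 6 dist 0.1135 rot per row [-0.0005, 0.0001, 0.0001] tot [-0.003  0.     0.   ]
[0.02, 0.29, 1.87]
[0.02, 0.29, 1.87]
[0.02, 0.29, 1.87]
[0.02, 0.29, 1.87]
[0.02, 0.29, 1.87]
[0.02, 0.29, 1.87]
```

```bash
python3 -m crank '{"dp":[[0,0.3,1.9],[0,0.3,1.9],[0.1,0.3,1.9],[0,0.3,1.9],[0,0.3,1.9],[0,0.3,1.7],[0,0,0],[0,0,0]],"delta_rot":[[0,0,0],[0,0,0],[0,0,0],[0,0,0],[0,0,0],[0,0,0],[0,0,0],[0,0,0]]}'
python3 - <<'E'
from h import *
plan(*intray(-.035,.0075),n=1)
cv2.imwrite("pics/s25.png",cv2.resize(ctrl.get_image("scene")[110:210,80:200],None,fx=6,fy=6,interpolation=cv2.INTER_CUBIC))
E
```

```text
time: 50.65
position: [0.4616, -0.4048, 0.0482]
tool_rot: [-2.24, 2.027, -0.159]
ft_force: [0.3, 0.1, -1.1]
grip_width: 0.272
t 50.65 p [ 0.4616 -0.4048  0.0482] n 1 dist 0.0224 rot per row [-0.0021, 0.0003, -0.0005] tot [-0.002  0.    -0.001]
[-0.01, 0.27, 2.22]
```

View pics/s25.png

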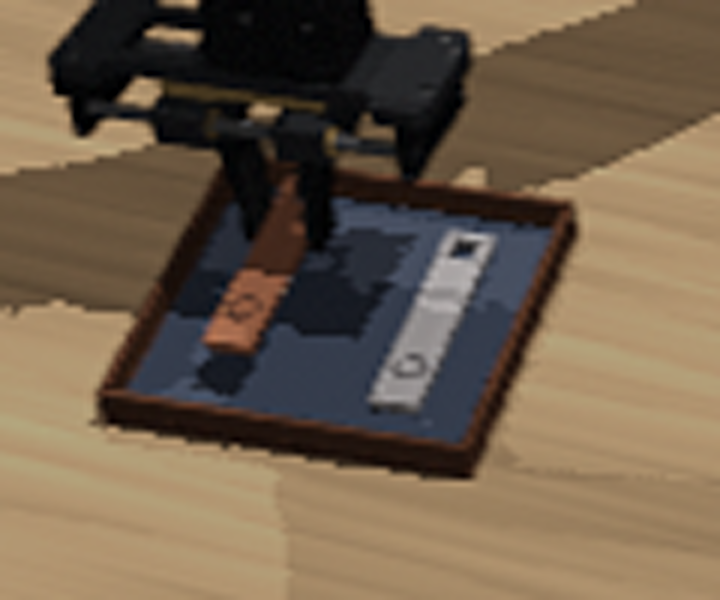

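```bash
python3 -m crank '{"dp":[[0,0.08,0.6],[0,0.08,0.6],[0,0.06,0.5],[0,0.05,0.3],[0,0,0.1],[0,0,0],[0,0,0],[0,0,0]],"delta_rot":[[0,0,0],[0,0,0],[0,0,0],[0,0,0],[0,0,0],[0,0,0],[0,0,0],[0,0,0]]}'
python3 -m crank '{"dp":[[0,0,0],[0,0,0],[0,0,0],[0,0,0],[0,0,0],[0,0,0],[0,0,-0.2],[0,0,-0.5]],"delta_rot":[[0,0,0],[0,0,0],[0,0,0],[0,0,0],[0,0,0],[0,0,0],[0,0,0],[0,0,0]]}' 4.2
python3 -m crank '{"dp":[[0,0,-1],[0,0,-2],[0,0,-3],[0,0,-3],[0,0,-3],[0,0,-3],[0,0,-3],[0,0,-3]],"delta_rot":[[0,0,0],[0,0,0],[0,0,0],[0,0,0],[0,0,0],[0,0,0],[0,0,0],[0,0,0]]}'
python3 -m crank '{"dp":[[0,0,0],[0,0,0],[0,0,0],[0,0,0],[0,0,0],[0,0,0],[0,0,0],[0,0,0]],"delta_rot":[[0,0,0],[0,0,0],[0,0,0],[0,0,0],[0,0,0],[0,0,0],[0,0,0],[0,0,0]]}'
python3 - <<'E'
from h import *
cv2.imwrite("pics/w26.png",ctrl.get_image("wrist")); cv2.imwrite("pics/s26.png",ctrl.get_image("scene")); cv2.imwrite("pics/d26.png",ctrl.get_image("side"))
E
```

```text
time: 51.5
position: [0.4623, -0.4048, 0.0272]
tool_rot: [-2.24, 2.027, -0.16]
ft_force: [-0.6, -0.3, -1.6]
grip_width: 0.266
time: 52.3
position: [0.4608, -0.4045, 0.0337]
tool_rot: [-2.24, 2.027, -0.158]
ft_force: [-0.5, 0.5, 0.5]
grip_width: 0.486
time: 53.1
position: [0.4277, -0.4084, 0.2436]
tool_rot: [-2.239, 2.027, -0.161]
ft_force: [0.4, -0.8, -0.0]
grip_width: 0.485
time: 53.9
position: [0.4283, -0.4081, 0.2411]
tool_rot: [-2.24, 2.027, -0.159]
ft_force: [0.5, 0.3, 0.2]
grip_width: 0.486
```

View pics/w26.png

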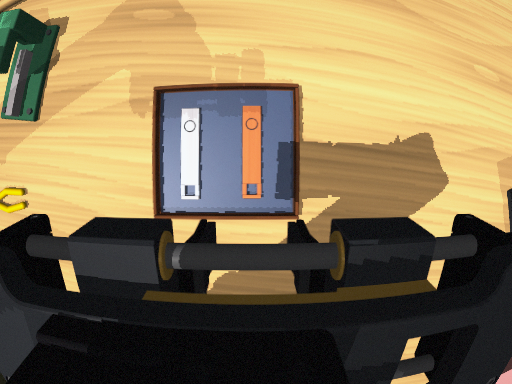

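View pics/s26.png

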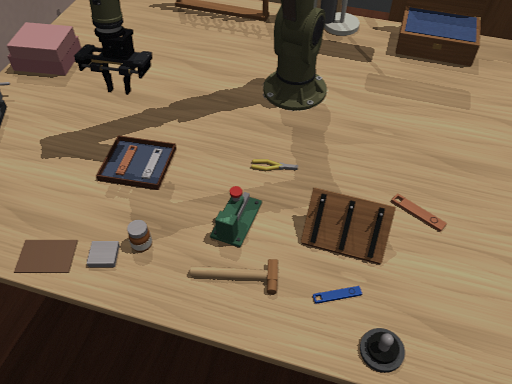

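View pics/d26.png

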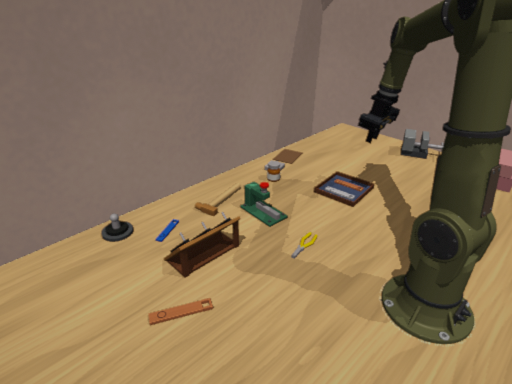

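Silver (190,155) and copper (252,152) lie flat and apart in the tray. The pegs are empty, the plunger is up, and the jar, mallet and pliers are where they were. I'm handing in.

Run:
```python
from bench import ctrl
print(ctrl.close_job())
```

```text
the job is handed in; nothing more can be done
None
```

I stamped both fobs on the pegs, silver first and then copper, and laid them side by side in the tray. There was no brass fob: the middle lane was empty. The larger copper one loose on the bench (about 157 mm long) and the blue one were look-alikes, and I left them alone.

**Stamping:** Each time the plunger came to a hard stop: the tool stayed at 0.1253 m while the force rose to about 20 N for silver and 23 N for copper. The wrist camera showed each fob's eye end within about 1 px of where it should be, before and after pressing. The ring itself was under the press head, so I inferred its position from the fob's eye end and did not see it directly.

**Last checks:** In the final pictures both fobs lie flat and apart on the tray floor. The plunger is up, the arm is clear of everything, and the jar, mallet and pliers look undisturbed. The run took about 54 s, and handing in reported no verdict.

**Disagreements:** My first fit of the tray was off by about 15 mm because I picked poor pixels. A wrist picture taken while the arm was still settling also disagreed with the scene camera by about 10 mm. I re-measured with the arm still and used that position. Silver touched the tray floor with about 6 N just before release.

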